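# Square up a loose microscope stand post and hold it

## Task

The post of the microscope stand has been left loose and leans in over its base plate. Pick up the steel try square, stand it on the plate facing the middle of the post and square on to it, and press it into the corner until its stock lies flat on the plate and the back of its blade lies flat along the post, which brings the post upright. Finish while still gripping the square and pressing it both down on the plate and against the post, so that the bolts can be tightened; leave the reel, bottle, screwdriver and tray where they are.

Things in the scene. Friction and masses are not known exactly. Their poses are not given: they have to be found in the camera images.
- stand: Fixed microscope stand; origin on the bench under the centre of its base plate; x points along the plate to the post, z up. Aluminium plate 240 (x) x 140 (y) x 15 mm thick, its top bare from x = -120 to +50 mm; the post is at the +x end. Steel cheeks hug the post's sides: x 55 to 117 mm, |y| 20 to 25 mm, 72 mm high, feet out to |y| = 47 mm.
- corner (a point): Inside corner of the stand: where the post's smooth inner face meets the top of the plate (15 mm above the bench) when the post is upright, at the middle of the post's width. Axes as the stand's: x into the post, z up.
- post: Loose 40 x 40 mm aluminium post, top 220 mm above the bench, smooth inner face to -x. It swings on a level bolt along y, its origin: 20 mm behind the inner face, 20 mm above the plate's top. z runs up the post; at the start it leans 0.045 to 0.085 rad to -x, over the plate. Light friction (0.12 N m) holds it: 1 to 2 N high up moves it either way, and it stays where left.
- square_stock (a point): Point inside the stock of the steel try square (about 420 g), a good place to grip: 12 mm above the underside, mid-thickness, 75 mm from the back of the blade. x runs along the stock to the blade, y across its thickness, z up. The square stands on the bench on its stock: x -45 to +75 mm from here, 16 mm thick (y), 24 mm high. Centre of mass: 23 mm to +x.
- square: The same try square; origin at the middle of the stock's underside, axes as above. The stock reaches 60 mm to either side along x. The blade, 26 mm wide (x 34 to 60 mm) and 4 mm thick, rises at the +x end to 150 mm above the underside; its back edge is flush with the end of the stock (x = 60 mm).
Things that resemble listed ones, but are neither listed nor needed, are in the scene too. What is shaped like the square but orange or red is not meant.

How it is judged:
By the outcome, as a careful person would: the job done as asked, in the order asked, and still so for the second after the job is handed in, while the arm keeps its last pose, push and grip.
It also fails if it takes over 59 s, if anything falls off the work surface, if the arm or the gripper's body presses on something with over 40 N, if the wrist force passes 120 N, or if a joint passes its speed limit or range.

## Robot

A 7-joint arm with a two-finger parallel gripper is mounted at the origin on the work surface. World frame = base frame: x ahead of the robot, y to its left, z up, the work surface at z = 0. Lengths are in m, angles in rad, forces in N, time in s.
With the tool pointing down it reaches from about 0.425 to 0.925 m from the base axis. Payload 6.8 kg.
Tool frame: the origin (TCP) lies midway between the tips of the shut fingers; the grasp point (between the pads) lies 19 mm behind it; z points along the fingers, x is the direction in which the jaws open and shut, and the axes are right-handed (so a half turn about z gives the same grasp; the last joint's range is limited). The gripper opens to 85 mm and grips with 20 to 120 N. Pads are 22 mm wide; open, the fingers measure 114 mm over their backs; the gripper's body (76 mm by 85 mm) begins 54 mm behind the grasp point. The pads swing forward as they close: fully open they stand 13 mm farther back than shut.
Start: joints at [-1.381, 0.477, 0.022, 1.555, -0.011, 1.109, -0.083], TCP at [0.198, 0.645, 0.199] pointing down, gripper open.
Joint ranges: [-2.96, 2.96], [-0.34, 2.1], [-1.41, 1.46], [0.24, 2.44], [-1.37, 4.51], [0.17, 1.92], [-2.96, 2.96]. Speed limits (rad/s): [2.39, 2.39, 3.14, 3.14, 3.14, 3.14, 3.14].

## Interface

Orientations are given as a rotation vector (axis times angle).
In Python, from bench import r gives the robot as it stands. The module is installed in compiled form; this text tells all that it offers.
- The arm moves only by the shell command python3 -m pendant 'ROWS' [OPENING] [FORCE]. ROWS is text: rows parted by semicolons, each of 4 numbers parted by spaces: the shift along the tool's x, y, z in cm, then the turn about the tool's z in degrees. A call has 1 to 8 rows; each row shifts and turns the pose as measured when the row begins, along the tool's axes as they then stand; what a row does not reach is not made up. A row lasts 1/12 s, in which the tool goes at most 41.7 mm and 7.16 degrees, less where a joint would pass 70% of its speed; a pose out of reach is approached as far as the arm can. A call with a gripper value outside its range is refused whole. OPENING is the closure in counts, from 0 (fully open) to 255 (shut), set as the call begins (- or left out, the last holds). The fingers move at their own pace and stop on an object; FORCE is the grip in N (left out, the last holds). Time passes only in rows, so rows that do not move let the fingers close. It gives the time, the measured TCP pose, the force and the opening at its end, in the units of the state.
- r.get_obs(): the state, without advancing time (a new reading comes with each control period).
- r.grab_frame(name): name is "side" or "top"; returns a dict with "color" (480x640x3 uint8, red, green, blue), "fx", "fy", "cx", "cy" (pixels), "R" (3x3) and "t" (3): a world point X has camera coordinates R X + t. Camera axes: x right, y down, z forward; pixel columns grow to the right and rows downward; lengths in m; the calibration is good to about 2 mm. A picture is of the moment at which its call begins. There is no depth.
- r.hand_in(): hands the job in, once; it reports no verdict.
The state is a dict: "clock": time; "joints": joint angles; "qvel": joint speeds; "tau": joint torques, N m; "tcp_pos": TCP position; "orientation": TCP orientation; "contact_force": force on the tool from outside, world axes, zero at the start; "moment": the same for the moment, N m; "grip_width": finger opening in m.
Only numpy, scipy, OpenCV 4.12 (cv2) and the standard library are available. Lean on these libraries where they do the work, as an engineer would, in place of code of your own. Each camera call takes 0.05 s, during which the arm holds its last target.

## Working session

There is one attempt and no reset: what is moved stays moved. The work goes in short steps, Python scripts to look and compute and a shell command to move; the robot and the scene stay as the last step left them, time stands still between calls to the robot, and variables do not carry over. Pictures are saved under pics/ and viewed, and the job is handed in when it is done.

```bash
mkdir -p pics
cat > h.py <<'E'
import numpy as np,cv2
from bench import r
from scipy.spatial.transform import Rotation as Ro
def snap(n,tag):
    f=r.grab_frame(n); cv2.imwrite(f'pics/{tag}.png',f['color'][:,:,::-1]); 
    np.savez(f'pics/{tag}.npz',**{k:np.array(v) for k,v in f.items()}); return f
def load(tag): 
    d=np.load(f'pics/{tag}.npz'); return {k:d[k] for k in d}
def ray(f,u,v):
    R=np.array(f['R']);t=np.array(f['t']); d=R.T@np.array([(u-f['cx'])/f['fx'],(v-f['cy'])/f['fy'],1.]); return -R.T@t,d/np.linalg.norm(d)
def onz(f,u,v,z):
    o,d=ray(f,u,v); return o+d*(z-o[2])/d[2]
def proj(f,X):
    c=np.array(f['R'])@np.array(X)+f['t']; return np.array([f['fx']*c[0]/c[2]+f['cx'],f['fy']*c[1]/c[2]+f['cy']])
def tri(f1,p1,f2,p2):
    o1,d1=ray(f1,*p1);o2,d2=ray(f2,*p2)
    A=np.stack([d1,-d2],1);s=np.linalg.lstsq(A,o2-o1,rcond=None)[0]
    a=o1+s[0]*d1;b=o2+s[1]*d2; return (a+b)/2,np.linalg.norm(a-b)
def crop(f,x0,y0,x1,y1,k,name):
    c=np.array(f['color'])[y0:y1,x0:x1,::-1]; cv2.imwrite(f'pics/{name}.png',cv2.resize(c,None,fx=k,fy=k,interpolation=cv2.INTER_CUBIC))
E
python3 - <<'E'
from h import *
for n in('side','top'):
    f=snap(n,n+'0');o,d=ray(f,320,240);print(n,f['fx'],o.round(3),d.round(3))
s=r.get_obs();print(s)
E
```

```text
side 451.8537429564116 [0.437 0.684 0.453] [ 0.101 -0.802 -0.588]
top 501.51862090490374 [0.405 0.101 0.858] [ 0.098  0.035 -0.995]
{'clock': 0.1, 'joints': array([-1.38112305,  0.47772512,  0.02233802,  1.55638098, -0.01153442,
        1.10926747, -0.08311316]), 'qvel': array([ 0.00064337, -0.00133165,  0.00045632, -0.00265357,  0.00125445,
       -0.00026494, -0.00048454]), 'tau': array([ 4.15622868e-03, -5.97762001e+01,  1.61346562e+00, -2.81952006e+01,
        1.28868016e-02,  4.96208319e-03,  3.44704574e-05]), 'tcp_pos': array([0.19786677, 0.64472497, 0.19760573]), 'orientation': array([ 2.52554552e+00,  1.86671138e+00, -2.00307327e-03]), 'contact_force': array([-0.58523636,  0.31276006, -0.63537983]), 'moment': array([-0.02690734,  0.00101917,  0.04522864]), 'grip_width': 0.08516804644658119}
```

View pics/side0.png

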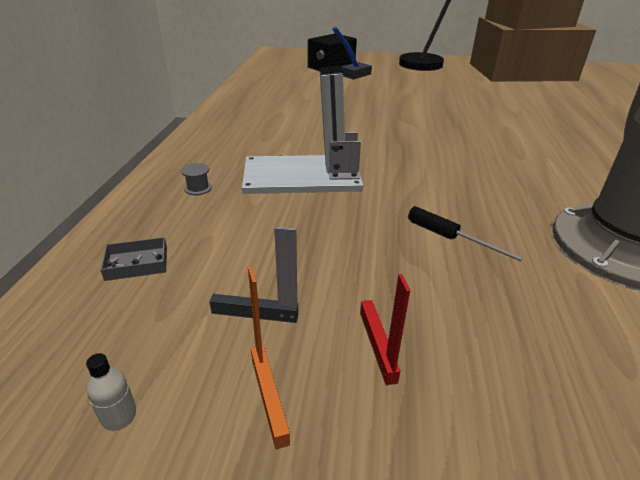

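View pics/top0.png

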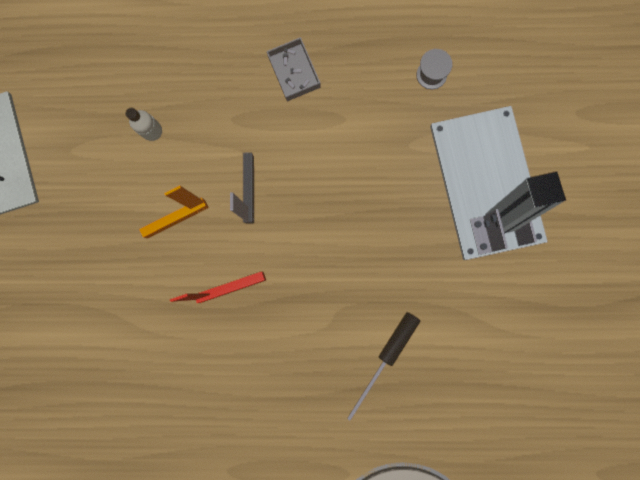

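Run:
```python
from h import *
f=load('top0');g=load('side0')
crop(f,200,130,300,240,5,'c_sq'); crop(f,420,95,570,270,4,'c_st')
crop(g,200,220,310,330,6,'c_sq2'); crop(g,235,60,375,200,5,'c_st2')
im=np.array(f['color'])
gray=im.astype(int)
sat=im.max(2).astype(int)-im.min(2)
# stock mask: dark unsat
m=((sat<25)&(im.max(2)<95)).astype(np.uint8); m[:, :225]=0;m[:,275:]=0;m[:140]=0;m[235:]=0
n,l,st,c=cv2.connectedComponentsWithStats(m)
for i in range(1,n):
    if st[i,4]>50: print(st[i],c[i], cv2.minAreaRect(np.argwhere(l==i)[:,::-1].astype(np.float32)))
for p in [(245,152),(254,152),(253,222),(243,222)]: print(p,onz(f,*p,0.024).round(4))
```

```text
[233 153  21  70 829] [246.17129071 192.23281062] ((243.0, 187.49996948242188), (68.99998474121094, 19.999996185302734), 90.0)
(245, 152) [0.6394 0.257  0.024 ]
(254, 152) [0.6391 0.2416 0.024 ]
(253, 222) [0.5184 0.2426 0.024 ]
(243, 222) [0.5186 0.2596 0.024 ]
```

View pics/c_sq.png

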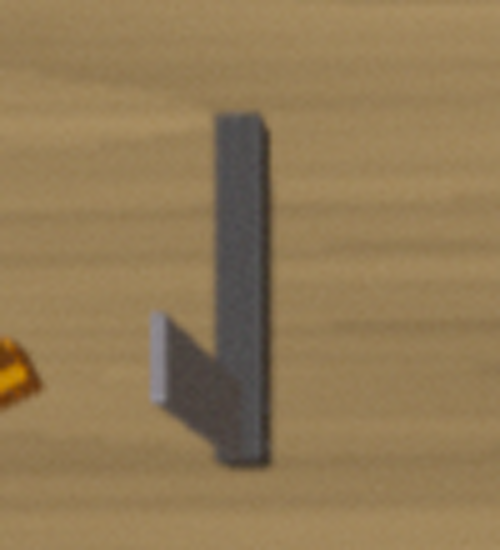

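View pics/c_st.png

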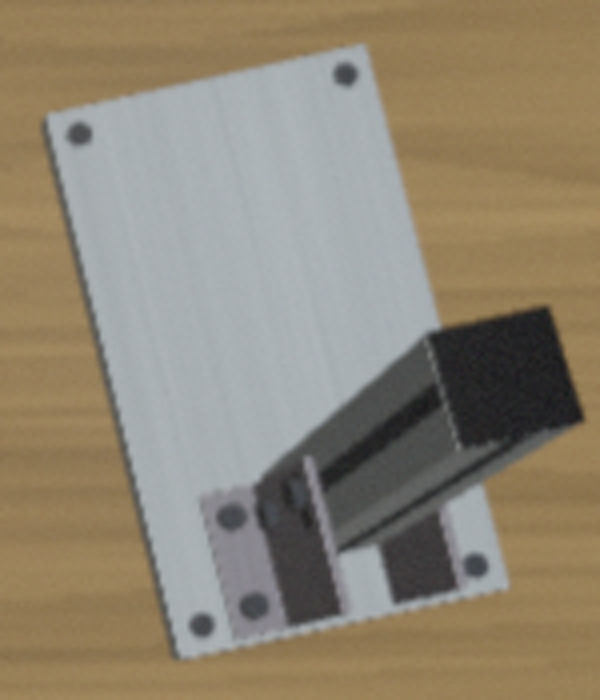

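View pics/c_sq2.png

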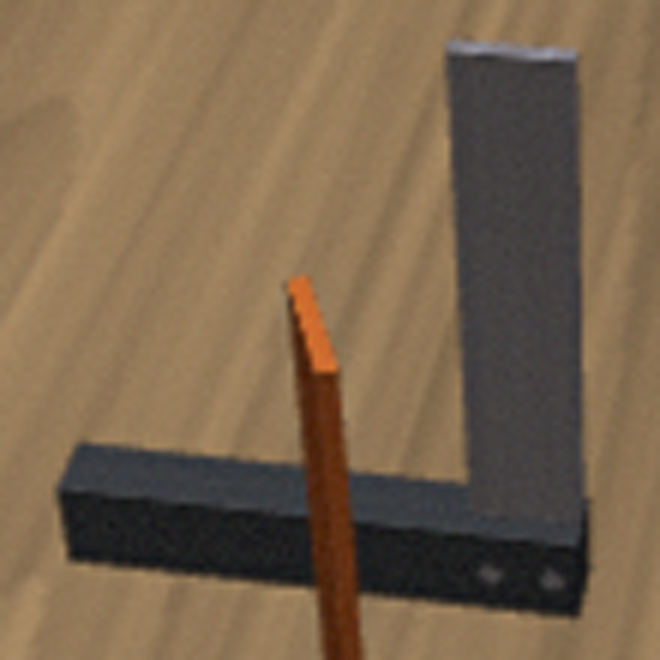

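View pics/c_st2.png

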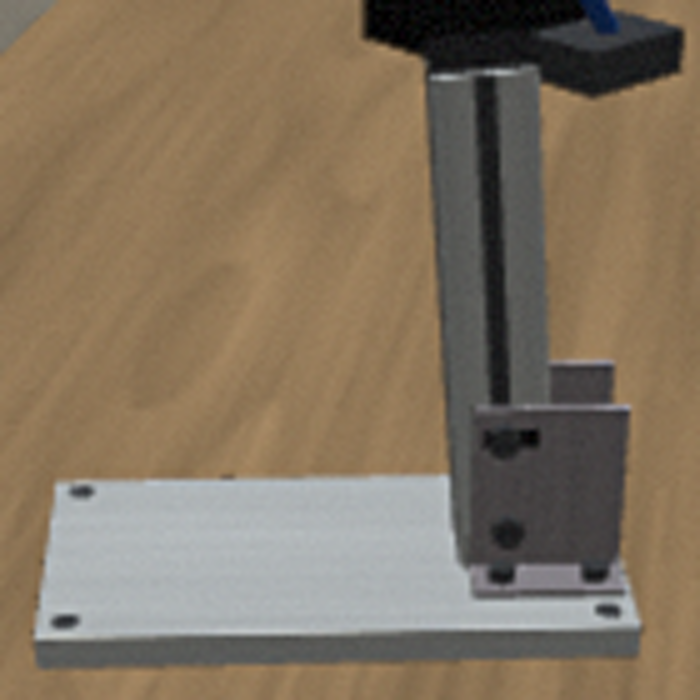

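```bash
python3 - <<'E'
from h import *
f=load('top0');g=load('side0')
T=lambda x,y:(200+x/5-.4,130+y/5-.4)
for p in [(216,113),(262,113),(264,461),(216,463)]: print('stockTop',onz(f,*T(*p),.024).round(4))
S=lambda x,y:(200+x/6-.4,220+y/6-.4)
for p in [(80,445),(60,490),(583,545),(587,500)]: print('side stock top',onz(g,*S(*p),.024).round(4))
for p in [(445,42),(578,50)]: print('blade top side',onz(g,*S(*p),.150).round(4))
for p in [(150,315),(165,315),(165,405),(150,402)]: print('blade top top',onz(f,*T(*p),.150).round(4))
A=lambda x,y:(420+x/4-.4,95+y/4-.4); B=lambda x,y:(235+x/5-.4,60+y/5-.4)
P=[onz(f,*A(*p),.015) for p in [(45,118),(363,45),(507,587),(178,657)]]
for p in P: print('plate',p.round(4))
Q=[onz(g,*B(*p),.015) for p in [(37,640),(57,482),(640,630)]]
for p in Q: print('plate side',p.round(4))
P=np.array(P); c=P.mean(0)
print(c, [np.linalg.norm(P[i]-P[i-1]).round(4) for i in range(4)])
ex=(P[2]+P[3]-P[0]-P[1]);ex/=np.linalg.norm(ex); ey=(P[1]+P[2]-P[0]-P[3]);ey/=np.linalg.norm(ey)
print('ex',ex,'ang',np.degrees(np.arctan2(ex[1],ex[0])),'ey ang',np.degrees(np.arctan2(ey[1],ey[0])))
cor=c+ex*.05;print('corner',cor)
# post top edge: inner face
for p in [(430,335),(547,308),(583,420),(458,445)]:
    X=onz(f,*A(*p),.22)-c; print('post top', (X@ex).round(4),(X[:2]@np.array([-ex[1],ex[0]])).round(4))
print(proj(f,cor))
E
python3 -c "
from bench import r
from scipy.spatial.transform import Rotation as R
print(R.from_rotvec(r.get_obs()['orientation']).as_matrix().round(4))"
```

```text
stockTop [0.6391 0.2608 0.024 ]
stockTop [0.6388 0.245  0.024 ]
stockTop [0.5188 0.2436 0.024 ]
stockTop [0.5183 0.2599 0.024 ]
side stock top [0.639  0.2484 0.024 ]
side stock top [0.6386 0.2633 0.024 ]
side stock top [0.5191 0.2616 0.024 ]
side stock top [0.5207 0.2476 0.024 ]
blade top side [0.5467 0.2535 0.15  ]
blade top side [0.5203 0.252  0.15  ]
blade top top [0.5444 0.2553 0.15  ]
blade top top [0.5444 0.251  0.15  ]
blade top top [0.5181 0.2507 0.15  ]
blade top top [0.519  0.2551 0.15  ]
plate [ 0.6852 -0.0616  0.015 ]
plate [ 0.7146 -0.1976  0.015 ]
plate [ 0.4812 -0.2463  0.015 ]
plate [ 0.4534 -0.1099  0.015 ]
plate side [ 0.6864 -0.0604  0.015 ]
plate side [ 0.7167 -0.1986  0.015 ]
plate side [ 0.4539 -0.1075  0.015 ]
[ 0.58358823 -0.1538467   0.015     ] [np.float64(0.2368), np.float64(0.1391), np.float64(0.2385), np.float64(0.1392)]
ex [-0.97894954 -0.20410243  0.        ] ang -168.2230390780938 ey ang -78.13225848486266
corner [ 0.53464075 -0.16405183  0.015     ]
post top 0.0368 -0.0199
post top 0.0364 0.0181
post top 0.0738 0.0198
post top 0.0731 -0.0202
[494.93920784 210.16410989]
[[ 2.934e-01  9.560e-01 -4.000e-04]
 [ 9.560e-01 -2.934e-01 -1.600e-03]
 [-1.700e-03  1.000e-04 -1.000e+00]]
```

Candidates: steel/grey square at top (248,188) / side (255,307); orange one at (173,218) / (270,395); red one at (231,287) / (380,345). The close crops show the dark-stock, grey-bladed one is the steel try square, so that is my choice. Its blade is at the robot-side end, and the corner is near top pixel (495,210).

```bash
cat >> h.py <<'E'
def to(x,y,z,ang):
    s=r.get_obs();M=Ro.from_rotvec(s['orientation']).as_matrix()
    a=np.degrees(np.arctan2(M[1,0],M[0,0])); d=M.T@(np.array([x,y,z])-s['tcp_pos'])*100
    print('clock',round(s['clock'],2),'pos',s['tcp_pos'].round(4),'ang',a.round(2),'F',s['contact_force'].round(1),'w',round(s['grip_width'],4))
    print('tool shift cm',d.round(2),'turn',round(-(ang-a),2), 'tilt z',M[:,2].round(4))
E
python3 -m pendant '0 0 -1 -6; 0 0 -1 -6; 0 0 -1 -6; 0 0 0 0' 0 40
python3 -c "
from h import *
to(.594,.2537,.22,90.9)"
```

```text
clock: 0.43
tcp_pos: [0.1972, 0.6427, 0.2252]
orientation: [2.184, 2.251, -0.011]
contact_force: [-0.6, 1.0, 0.1]
grip_width: 0.0857
clock 0.43 pos [0.1972 0.6427 0.2252] ang 91.73 F [-0.6  1.   0.1] w 0.0857
tool shift cm [-40.08  38.49   0.78] turn 0.83 tilt z [-0.0015 -0.0083 -1.    ]
```

```bash
python3 -m pendant '-2.8 2.7 0 0; -2.8 2.7 0 0; -2.8 2.7 0 0; -2.8 2.7 0 0; -2.8 2.7 0 0; -2.8 2.7 0 0; -2.8 2.7 0 0; -2.8 2.7 0 0'
python3 -c "
from h import *
to(.594,.2537,.22,90.9)"
```

```text
clock: 1.1
tcp_pos: [0.4139, 0.4221, 0.2183]
orientation: [-2.193, -2.246, 0.023]
contact_force: [-0.1, 0.4, -0.5]
grip_width: 0.0853
clock 1.1 pos [0.4139 0.4221 0.2183] ang 91.36 F [-0.1  0.4 -0.5] w 0.0853
tool shift cm [-17.27  17.61  -0.23] turn 0.46 tilt z [-0.0117 -0.0091 -0.9999]
```

```bash
python3 -m pendant '-2.6 2.7 0 0; -2.6 2.7 0 0; -2.6 2.7 0 0; -2.6 2.7 0 0; -2.6 2.7 0 0; -2 2 0 0; -1 1 0 0; 0 0 0 0'
python3 -c "
from h import *
to(.594,.2537,.2,90.9)"
```

```text
clock: 1.77
tcp_pos: [0.5917, 0.2425, 0.2118]
orientation: [2.24, 2.199, -0.035]
contact_force: [0.1, -0.2, -0.2]
grip_width: 0.0854
clock 1.77 pos [0.5917 0.2425 0.2118] ang 88.97 F [ 0.1 -0.2 -0.2] w 0.0854
tool shift cm [1.15 0.23 1.16] turn -1.93 tilt z [-0.0145 -0.0173 -0.9997]
```

```bash
python3 -m pendant '1.2 0.2 0 -2; 0 0 1 0; 0 0 1 0; 0 0 1 0; 0 0 0 0'
python3 -c "
from h import *
to(.594,.2537,.08,90.9); snap('side','s1');snap('top','t1')"
```

```text
clock: 2.18
tcp_pos: [0.5877, 0.263, 0.1768]
orientation: [-2.19, -2.247, 0.037]
contact_force: [-0.9, 0.8, -0.9]
grip_width: 0.0855
clock 2.18 pos [0.5877 0.263  0.1768] ang 91.49 F [-0.9  0.8 -0.9] w 0.0855
tool shift cm [-0.81  0.79  9.68] turn 0.59 tilt z [-0.0192 -0.0145 -0.9997]
```

View pics/s1.png

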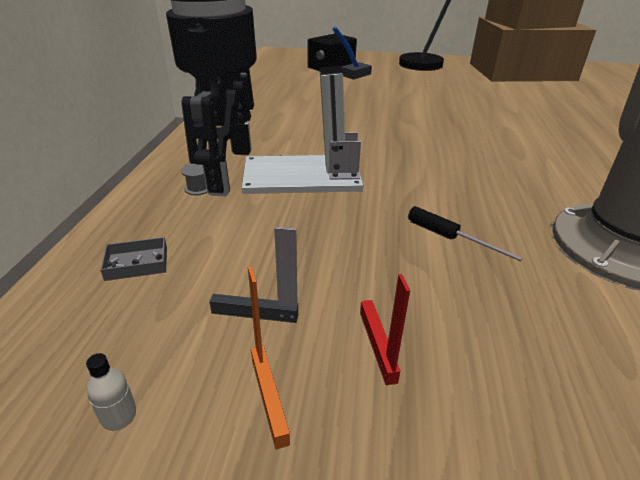

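View pics/t1.png

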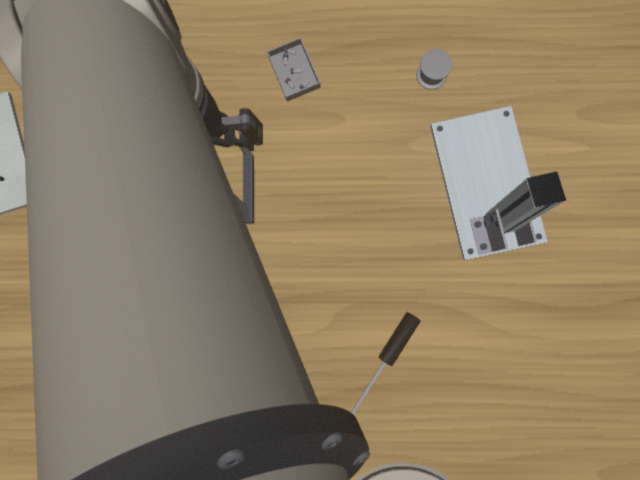

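```bash
python3 -m pendant '-0.8 0.8 0.5 0.5; 0 0 2 0; 0 0 2 0; 0 0 2 0; 0 0 1.5 0; 0 0 0 0' 90 40
python3 -c "
from h import *
to(.594,.2537,.035,90.9)
f=load('t1');print(proj(load('s1'),[.5877,.263,.177]))"
```

```text
clock: 2.78
tcp_pos: [0.6019, 0.2527, 0.0991]
orientation: [2.205, 2.235, -0.02]
contact_force: [-0.7, -0.5, -0.4]
grip_width: 0.0551
clock 2.78 pos [0.6019 0.2527 0.0991] ang 90.77 F [-0.7 -0.5 -0.4] w 0.0551
tool shift cm [ 0.18 -0.74  6.41] turn -0.13 tilt z [-0.0076 -0.0105 -0.9999]
[235.9124443 208.4560529]
```

```bash
python3 -c "
from h import *
f=snap('side','s2')
to(.594,.2537,.035,90.9)
p=r.get_obs()['tcp_pos']
for dy in(-.0275,.0275):
  for dz in (.005,.045): print(proj(f,p+[0,dy,dz]).round())
crop(f,150,60,350,340,2,'s2c')"
```

```text
clock 2.83 pos [0.6026 0.2528 0.1005] ang 90.75 F [ 0.7 -1.6  0.4] w 0.0554
tool shift cm [ 0.17 -0.82  6.56] turn -0.15 tilt z [-0.0062 -0.0099 -0.9999]
[238. 239.]
[235. 213.]
[225. 265.]
[222. 238.]
```

View pics/s2c.png

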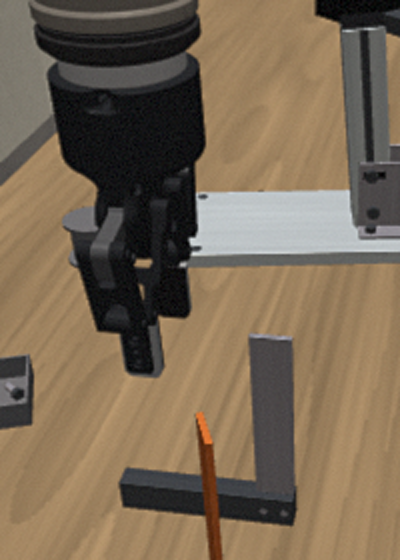

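```bash
python3 -c "
from h import *
f=load('s2');p=np.array([.6026,.2528,.1005])
def at(f,u,v,y):
  o,d=ray(f,u,v); return (o+d*(y-o[1])/d[1]).round(4)
print(at(f,221,246,p[1]+.0275),at(f,230,245,p[1]+.0275),at(f,237.5,219,p[1]-.0275),p)
g=load('s1');print(at(g,217,193,.263+.043),at(g,217,193,.263-.043))"; python3 -m pendant '0.2 -0.8 1 0; 0 0 1.5 0; 0 0 0 0'
python3 - <<'E'
from h import *
f=snap('side','s3');to(.594,.2537,.035,90.9);crop(f,150,60,350,340,2,'s3c')
E
```

```text
[0.6046 0.2803 0.1341] [0.5934 0.2803 0.1369] [0.6006 0.2253 0.1366] [0.6026 0.2528 0.1005]
[0.5905 0.306  0.2217] [0.6254 0.22   0.1691]
clock: 3.08
tcp_pos: [0.5983, 0.2539, 0.079]
orientation: [2.206, 2.229, -0.009]
contact_force: [-1.3, -0.1, -0.1]
grip_width: 0.0553
clock 3.13 pos [0.5992 0.2544 0.0806] ang 90.58 F [ 0.   0.2 -0.4] w 0.055
tool shift cm [-0.04 -0.53  4.56] turn -0.32 tilt z [ 0.0017 -0.0067 -1.    ]
```

View pics/s3c.png

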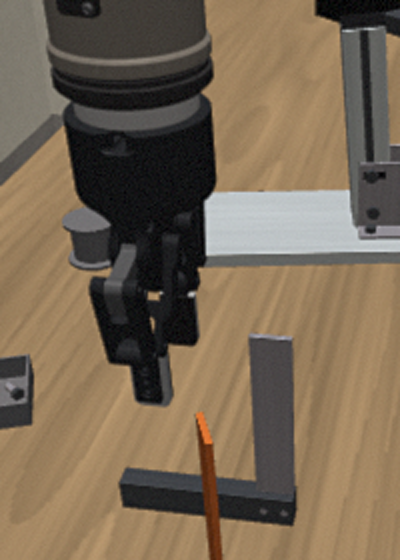

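Run:
```python
from h import *
f=snap('top','t3');crop(f,180,60,320,260,4,'t3c')
p=r.get_obs()['tcp_pos'];print(p)
for dy in(-.0275,.0275):
  for dz in (.005,.035): print(dy,dz,proj(f,p+[0,dy,dz]).round())
```

```text
[0.59975436 0.25481986 0.08131225]
-0.0275 0.005 [256. 165.]
-0.0275 0.035 [253. 161.]
0.0275 0.005 [222. 166.]
0.0275 0.035 [217. 161.]
```

View pics/t3c.png

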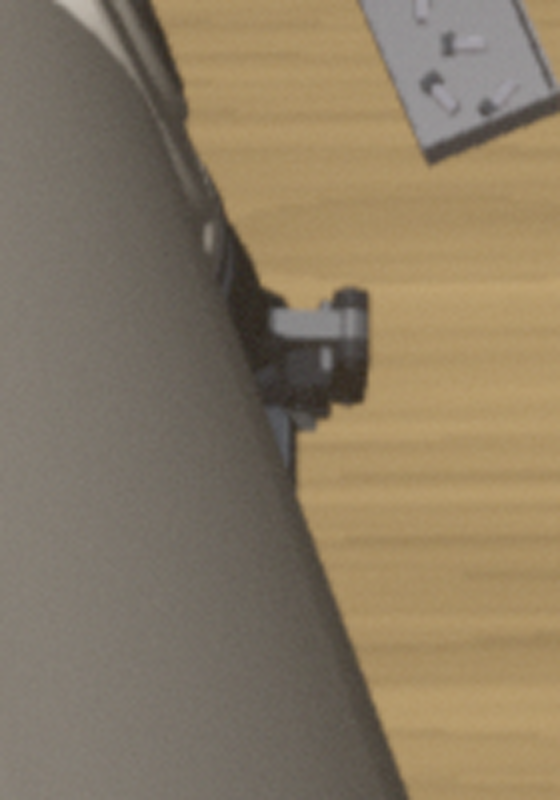

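```bash
python3 -m pendant '0 -0.5 1 0.3; 0 0 1.5 0; 0 0 1 0; 0 0 0 0'
python3 - <<'E'
from h import *
f=snap('side','s4');to(.594,.2537,.02,90.9);crop(f,150,60,350,340,2,'s4c')
E
```

```text
clock: 3.52
tcp_pos: [0.5983, 0.2559, 0.0497]
orientation: [2.212, 2.218, 0.01]
contact_force: [1.2, -0.2, -0.1]
grip_width: 0.0549
clock 3.57 pos [0.5987 0.2561 0.0505] ang 90.17 F [ 0.8 -0.3  0.2] w 0.055
tool shift cm [-0.23 -0.51  3.05] turn -0.73 tilt z [ 0.0118 -0.0013 -0.9999]
```

View pics/s4c.png

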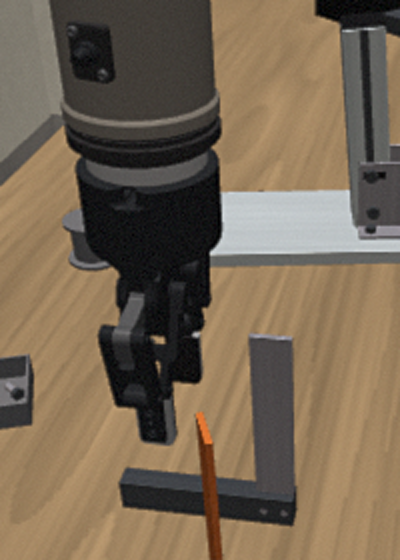

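```bash
python3 -m pendant '-0.2 -0.5 0.8 0.5; 0 -0.3 1 0; 0 0 0 0'
python3 - <<'E'
from h import *
f=snap('side','s5');to(.594,.2537,.005,90.9);crop(f,150,60,350,340,2,'s5c')
p=np.array([.5987,.2561,.0505])
for dz in (.005,.02,.035):print(proj(f,p+[0,.0275,dz]))
E
```

```text
clock: 3.82
tcp_pos: [0.5913, 0.2544, 0.0326]
orientation: [2.222, 2.207, 0.016]
contact_force: [-0.3, 0.7, -0.6]
grip_width: 0.0557
clock 3.87 pos [0.5919 0.2544 0.0333] ang 89.59 F [0.1 0.1 0.1] w 0.0551
tool shift cm [-0.07  0.17  2.84] turn -1.31 tilt z [ 1.490e-02  2.000e-04 -9.999e-01]
[231.4406326  297.68311061]
[230.29105397 288.84757445]
[229.10550158 279.7355479 ]
```

View pics/s5c.png

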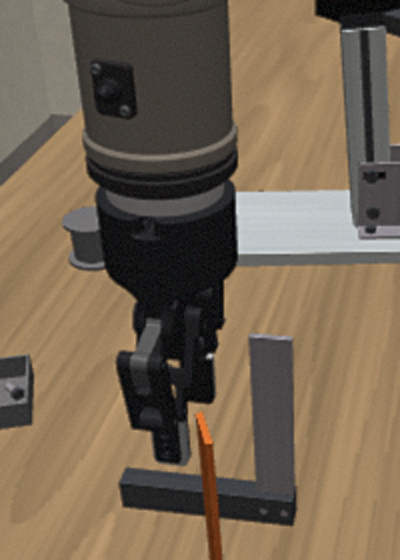

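```bash
python3 -m pendant '0 0.1 0.8 -1.4; 0 0 0.8 -0.4; 0 0 0 0'
python3 - <<'E'
from h import *
f=snap('side','s6');to(.594,.2537,.005,90.9);crop(f,180,160,320,340,4,'s6c')
E
```

```text
clock: 4.12
tcp_pos: [0.5939, 0.2547, 0.0167]
orientation: [2.183, 2.244, 0.019]
contact_force: [-0.6, 0.6, 0.0]
grip_width: 0.0556
clock 4.17 pos [0.5942 0.2548 0.0172] ang 91.56 F [-0.2  0.8 -0. ] w 0.0554
tool shift cm [-0.11 -0.04  1.22] turn 0.66 tilt z [ 0.0168  0.0011 -0.9999]
```

View pics/s6c.png

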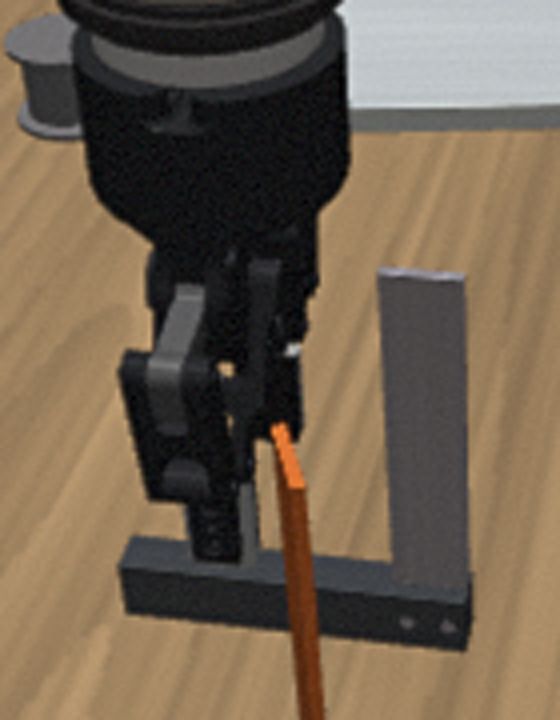

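```bash
python3 -m pendant '-0.1 0 0.6 0.7; 0 0 0.6 0; 0 0 0 0'
python3 - <<'E'
from h import *
f=snap('side','s7');to(.594,.2537,.005,90.9);crop(f,180,160,320,340,4,'s7c')
E
```

```text
clock: 4.42
tcp_pos: [0.5951, 0.2538, 0.0044]
orientation: [2.198, 2.228, 0.021]
contact_force: [-0.2, -0.4, 0.6]
grip_width: 0.0552
clock 4.47 pos [0.5952 0.2538 0.0048] ang 90.77 F [0.  0.6 0.8] w 0.055
tool shift cm [-0.01 -0.12 -0.03] turn -0.13 tilt z [ 0.0179  0.0016 -0.9998]
```

View pics/s7c.png

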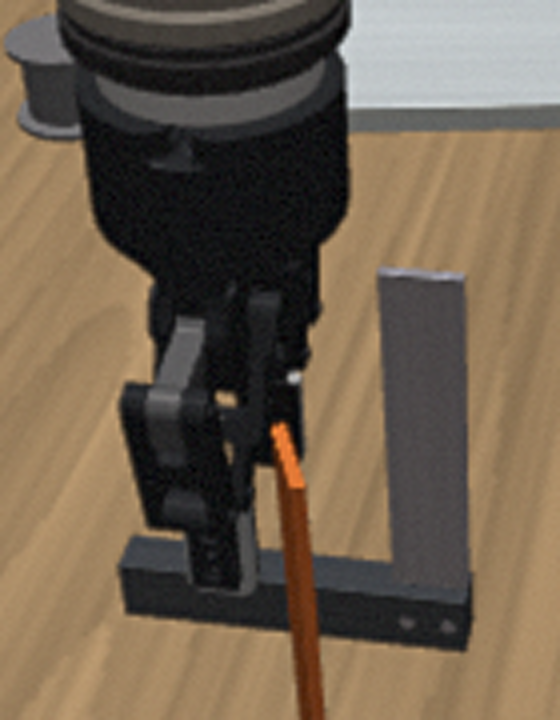

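Run:
```python
from h import *
f=load('s7')
def at(u,v,y):
  o,d=ray(f,180+u/4-.4,160+v/4-.4); return (o+d*(y-o[1])/d[1]).round(4)
for y in (.2538,.281,.29): print(y,at(235,245,y),at(215,590,y),at(250,590,y))
for dy in(.2538+.0275,.2538-.0275): print(proj(f,[.5952,dy,.01]))
```

```text
0.2538 [0.5896 0.2538 0.1537] [0.6097 0.2538 0.0084] [0.5971 0.2538 0.0103]
0.281 [0.58   0.281  0.1726] [0.5988 0.281  0.0365] [0.587  0.281  0.0383]
0.29 [0.5768 0.29   0.1789] [0.5952 0.29   0.0458] [0.5836 0.29   0.0476]
[237.7780409  321.96168911]
[248.7410964  293.90289595]
```

```bash
python3 -m pendant '0 0 0.4 0; 0 0 0.4 0; 0 0 0 0'
python3 - <<'E'
from h import *
f=snap('side','s8');to(.594,.2537,-.005,90.9);crop(f,180,160,320,340,4,'s8c')
E
```

```text
clock: 4.72
tcp_pos: [0.5958, 0.254, -0.0036]
orientation: [2.198, 2.228, 0.023]
contact_force: [-0.5, 0.1, -0.7]
grip_width: 0.0553
clock 4.77 pos [ 0.5959  0.2541 -0.0033] ang 90.77 F [-0.9 -0.7  0.3] w 0.0549
tool shift cm [-0.04 -0.19  0.16] turn -0.13 tilt z [ 0.0188  0.002  -0.9998]
```

View pics/s8c.png

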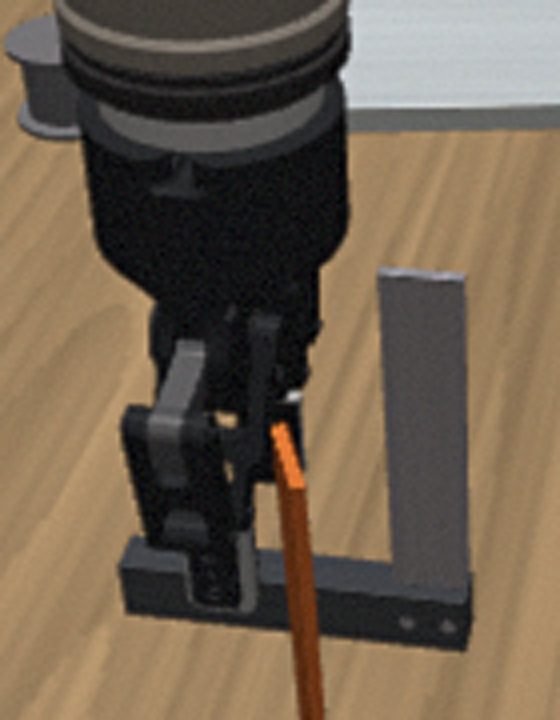

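```bash
python3 -m pendant '0 -0.2 -0.3 0; 0 0 0 0; 0 0 0 0' 155 30
python3 - <<'E'
from h import *
f=snap('side','s9');to(.594,.2537,-.005,90.9);crop(f,180,160,320,340,4,'s9c')
E
```

```text
clock: 5.02
tcp_pos: [0.5937, 0.2541, 0.0001]
orientation: [2.198, 2.228, 0.023]
contact_force: [0.3, 0.3, -0.1]
grip_width: 0.0335
clock 5.07 pos [5.939e-01 2.542e-01 2.000e-04] ang 90.77 F [-0.2 -0.3 -0.6] w 0.0336
tool shift cm [-0.05  0.    0.52] turn -0.13 tilt z [ 0.0192  0.0023 -0.9998]
```

View pics/s9c.png

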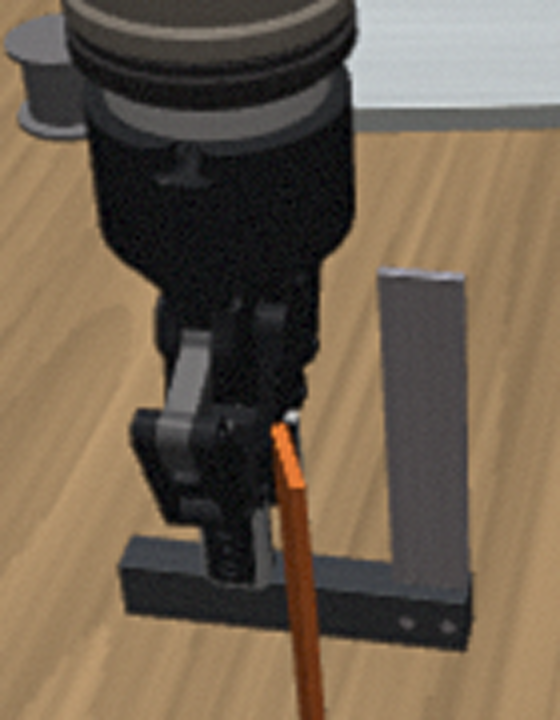

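```bash
python3 -m pendant '0 0 0.4 0; 0 0 0.4 0; 0 0 0 0'; python3 -m pendant '0 0 0.3 0; 0 0 0 0'
python3 - <<'E'
from h import *
f=snap('side','s10');to(.594,.2537,-.02,90.9);crop(f,180,160,320,340,4,'s10c')
E
```

```text
clock: 5.32
tcp_pos: [0.5944, 0.2545, -0.0078]
orientation: [2.198, 2.228, 0.026]
contact_force: [-0.5, 0.5, 0.4]
grip_width: 0.0334
clock: 5.48
tcp_pos: [0.5943, 0.2544, -0.0115]
orientation: [2.198, 2.228, 0.025]
contact_force: [-0.2, 0.2, -0.3]
grip_width: 0.0331
clock 5.53 pos [ 0.5945  0.2545 -0.0112] ang 90.77 F [0.8 0.6 0.3] w 0.0334
tool shift cm [-0.08 -0.07  0.88] turn -0.13 tilt z [ 0.0202  0.0029 -0.9998]
```

View pics/s10c.png

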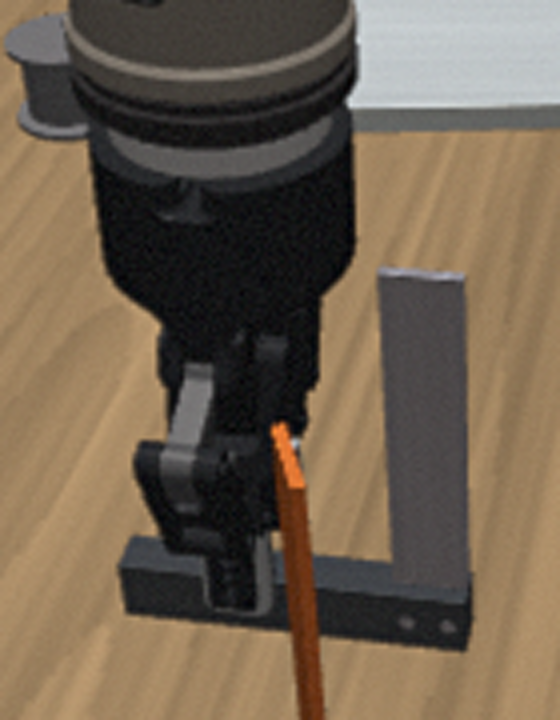

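```bash
python3 -m pendant '0 0 0.4 0; 0 0 0.4 0; 0 0 0 0'
python3 - <<'E'
from h import *
f=snap('side','s11');to(.594,.2537,-.02,90.9);crop(f,180,160,320,340,4,'s11c')
E
```

```text
clock: 5.78
tcp_pos: [0.5949, 0.2546, -0.0199]
orientation: [2.198, 2.227, 0.026]
contact_force: [-0.6, -0.0, 0.4]
grip_width: 0.0335
clock 5.83 pos [ 0.595   0.2546 -0.0196] ang 90.76 F [ 0.5 -0.7  1.2] w 0.0336
tool shift cm [-0.09 -0.1   0.03] turn -0.14 tilt z [ 0.0207  0.0031 -0.9998]
```

View pics/s11c.png

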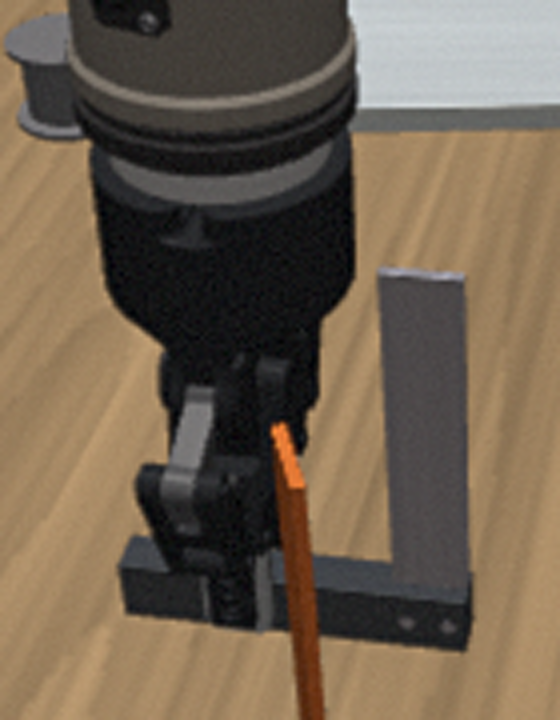

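```bash
python3 -m pendant '0 0 0 0; 0 0 0 0; 0 0 0 0; 0 0 0 0; 0 0 0 0; 0 0 0 0' 255 60
python3 - <<'E'
from h import *
f=snap('side','s12');to(.594,.2537,-.02,90.9);crop(f,180,160,320,340,4,'s12c')
E
```

```text
clock: 6.33
tcp_pos: [0.5951, 0.255, -0.0194]
orientation: [2.198, 2.227, 0.027]
contact_force: [-0.5, -0.4, -0.9]
grip_width: 0.0141
clock 6.38 pos [ 0.5951  0.255  -0.0195] ang 90.76 F [ 0.3 -0.1 -1.3] w 0.0139
tool shift cm [-0.13 -0.11  0.05] turn -0.14 tilt z [ 0.0209  0.0036 -0.9998]
```

View pics/s12c.png

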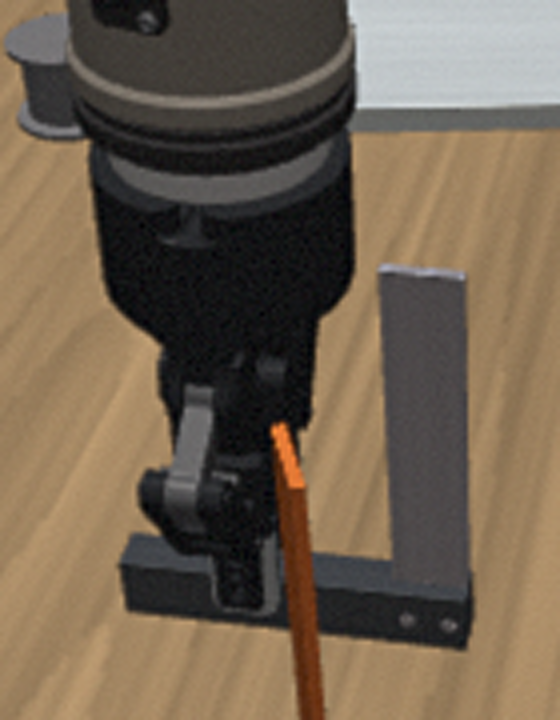

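```bash
python3 -m pendant '0 0 -1 0; 0 0 -1 0; 0 0 -1 0; 0 0 -1 0; 0 0 -1 0; 0 0 -1 0; 0 0 -1 0; 0 0 0 0' - 90
python3 - <<'E'
from h import *
f=snap('side','s13');to(.60,-.149,.05,101.8)
E
```

```text
clock: 7.05
tcp_pos: [0.5918, 0.2535, 0.0572]
orientation: [2.198, 2.228, 0.022]
contact_force: [0.8, 0.3, -4.7]
grip_width: 0.0132
clock 7.1 pos [0.5915 0.2534 0.0563] ang 90.77 F [-0.1  0.3 -4.2] w 0.0135
tool shift cm [-40.25   0.3    0.59] turn -11.03 tilt z [ 0.0176  0.0014 -0.9998]
```

View pics/s13.png

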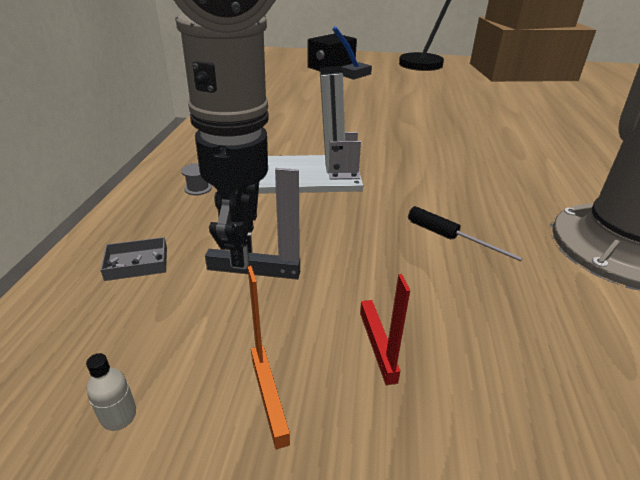

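```bash
python3 -m pendant '0 0 0 -4; 0 0 0 -4; 0 0 0 -3.5; 0 0 0 0'
python3 - <<'E'
from h import *
to(.6433,-.1414,.06,101.8)
E
```

```text
clock: 7.43
tcp_pos: [0.5904, 0.2531, 0.0557]
orientation: [1.953, 2.445, 0.017]
contact_force: [-0.1, 0.0, -5.0]
grip_width: 0.0132
clock 7.43 pos [0.5904 0.2531 0.0557] ang 102.78 F [-0.1  0.  -5. ] w 0.0132
tool shift cm [-39.65  -3.57  -0.37] turn 0.98 tilt z [ 1.640e-02  6.000e-04 -9.999e-01]
```

```bash
python3 -m pendant '-2 -0.2 -0.1 0; -3 -0.3 -0.1 0; -3 -0.3 -0.1 0; -3 -0.3 -0.1 0; -3 -0.3 -0.1 0; -3 -0.3 -0.1 0; -3 -0.3 -0.1 0; -3 -0.3 -0.1 0'
python3 - <<'E'
from h import *
to(.6433,-.1414,.06,101.8)
E
```

```text
clock: 8.1
tcp_pos: [0.6151, 0.0283, 0.059]
orientation: [1.956, 2.455, 0.019]
contact_force: [0.7, -0.1, -4.4]
grip_width: 0.013
clock 8.1 pos [0.6151 0.0283 0.059 ] ang 102.89 F [ 0.7 -0.1 -4.4] w 0.013
tool shift cm [-17.17  -1.03  -0.2 ] turn 1.09 tilt z [ 0.0098  0.0077 -0.9999]
```

```bash
python3 -m pendant '-3 -0.2 -0.1 0.5; -3 -0.2 -0.1 0.5; -3 -0.2 -0.1 0; -3 -0.2 -0.1 0; -2.5 -0.2 -0.1 0; -1.5 0 0 0; -0.8 0 0 0; 0 0 0 0'
python3 - <<'E'
from h import *
to(.6433,-.1414,.06,101.8);snap('side','s14');snap('top','t14')
E
```

```text
clock: 8.77
tcp_pos: [0.6369, -0.157, 0.0602]
orientation: [2.011, 2.411, 0.009]
contact_force: [0.0, 0.9, -3.3]
grip_width: 0.0131
clock 8.77 pos [ 0.6369 -0.157   0.0602] ang 100.33 F [ 0.   0.9 -3.3] w 0.0131
tool shift cm [1.42 0.9  0.03] turn -1.47 tilt z [ 0.0052  0.0033 -1.    ]
```

View pics/s14.png

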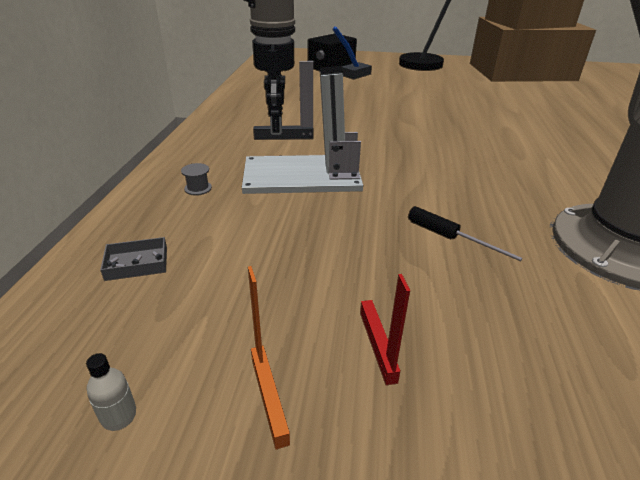

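View pics/t14.png

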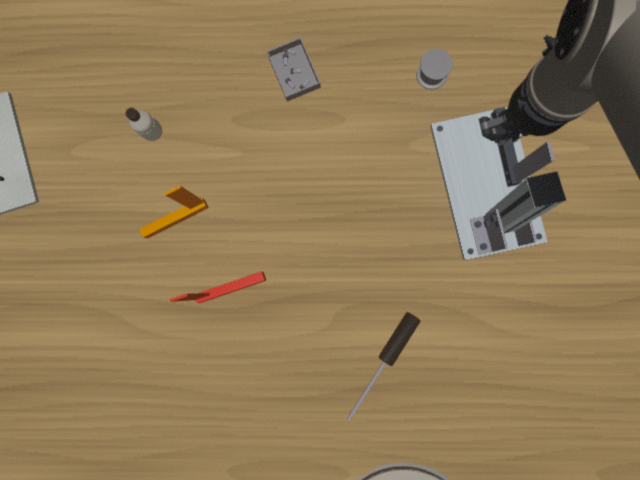

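```bash
python3 -m pendant '1.4 0.9 0 -1.5; 0 0 1 0; 0 0 1 0; 0 0 1 0; 0 0 1 0; 0 0 0 0'
python3 - <<'E'
from h import *
to(.6433,-.1414,.003,101.8)
E
```

```text
clock: 9.37
tcp_pos: [0.645, -0.1214, 0.0165]
orientation: [-1.953, -2.454, -0.021]
contact_force: [-0.7, 0.5, -4.4]
grip_width: 0.0128
clock 9.37 pos [ 0.645  -0.1214  0.0165] ang 102.99 F [-0.7  0.5 -4.4] w 0.0128
tool shift cm [-1.93 -0.62  1.32] turn 1.19 tilt z [ 0.0045  0.0135 -0.9999]
```

```bash
python3 -m pendant '0 0 0 0; 0 0 0 0'; python3 -m pendant '-1.3 -0.6 0 1; 0 0 0 0;0 0 0 0'
python3 - <<'E'
from h import *
to(.6433,-.1414,.003,101.8)
E
```

```text
clock: 9.53
tcp_pos: [0.6441, -0.1203, 0.015]
orientation: [-1.95, -2.454, -0.019]
contact_force: [0.3, -0.6, -3.6]
grip_width: 0.0132
clock: 9.78
tcp_pos: [0.6415, -0.1358, 0.0156]
orientation: [-1.974, -2.436, -0.02]
contact_force: [-0.8, 2.0, -5.3]
grip_width: 0.0134
clock 9.78 pos [ 0.6415 -0.1358  0.0156] ang 101.95 F [-0.8  2.  -5.3] w 0.0134
tool shift cm [-0.6   0.05  1.25] turn 0.15 tilt z [ 0.0031  0.0137 -0.9999]
```

```bash
python3 -m pendant '-0.5 0 0.4 0.1; 0 0 0.4 0; 0 0 0 0'
python3 - <<'E'
from h import *
to(.6433,-.1414,.0,101.8)
f=snap('side','s15');snap('top','t15');crop(f,220,40,380,200,5,'s15c')
E
```

```text
clock: 10.03
tcp_pos: [0.6432, -0.1438, 0.0081]
orientation: [-1.982, -2.433, -0.02]
contact_force: [-1.2, 0.3, -4.6]
grip_width: 0.0136
clock 10.03 pos [ 0.6432 -0.1438  0.0081] ang 101.67 F [-1.2  0.3 -4.6] w 0.0136
tool shift cm [0.22 0.05 0.82] turn -0.13 tilt z [ 0.0053  0.012  -0.9999]
```

View pics/s15c.png

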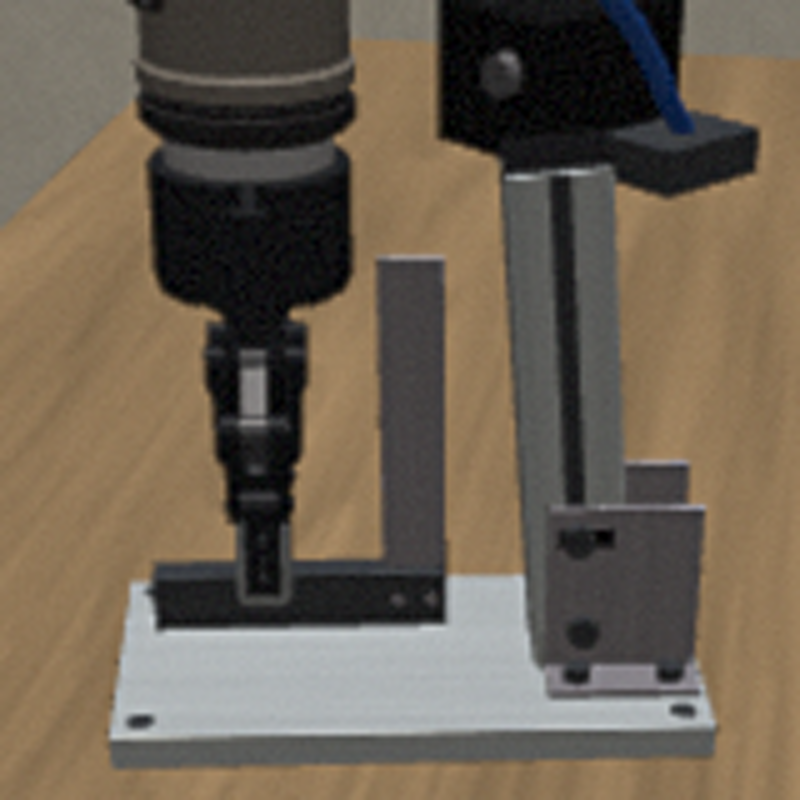

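Run:
```python
from h import *
crop(load('t15'),430,100,580,265,4.5,'t15c')
```

```text
(no output)
```

View pics/t15c.png

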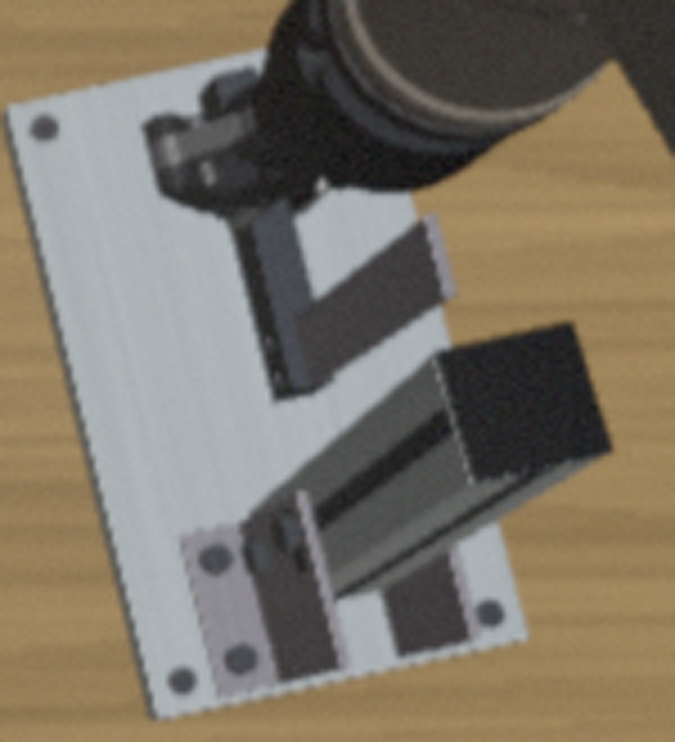

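Run:
```python
from h import *
f=load('t15');A=lambda x,y:(430+x/4.5-.4,100+y/4.5-.4)
c=np.array([.5836,-.1538]);ex=np.array([-.97895,-.2041]);ex/=np.linalg.norm(ex);ey=np.array([-ex[1],ex[0]])
S=lambda X:(((X[:2]-c)@ex).round(4),((X[:2]-c)@ey).round(4))
for p in [(258,240),(299,388),(332,380)]: print('stock',S(onz(f,*A(*p),.0516)))
for p in [(428,215),(440,216),(440,302),(455,294)]: print('blade',S(onz(f,*A(*p),.1776)))
print('tcp',S(np.array([.6432,-.1438])))
# plate edges check of ey using t15
for p in [(6,108),(153,718),(526,638)]: print('plate',S(onz(f,*A(*p),.015)))
```

```text
stock (np.float64(-0.0407), np.float64(-0.0019))
stock (np.float64(0.0151), np.float64(-0.0009))
stock (np.float64(0.0148), np.float64(0.0112))
blade (np.float64(-0.0113), np.float64(0.0055))
blade (np.float64(-0.0102), np.float64(0.0089))
blade (np.float64(0.0156), np.float64(0.0022))
blade (np.float64(0.0142), np.float64(0.0072))
tcp (np.float64(-0.0604), np.float64(0.0024))
plate (np.float64(-0.1191), np.float64(-0.0692))
plate (np.float64(0.1189), np.float64(-0.0705))
plate (np.float64(0.1193), np.float64(0.0699))
```

```bash
python3 -m pendant '0.4 0 0.3 -0.1; 0 0 0.3 0; 0 0 0 0; 0 0 0 0'
python3 - <<'E'
from h import *
to(.6078,-.1488,-.003,101.8);print(r.get_obs()['moment'])
E
```

```text
clock: 10.47
tcp_pos: [0.6428, -0.1382, 0.0021]
orientation: [-1.978, -2.436, -0.021]
contact_force: [-0.9, -0.2, -5.2]
grip_width: 0.0131
clock 10.47 pos [ 0.6428 -0.1382  0.0021] ang 101.86 F [-0.9 -0.2 -5.2] w 0.0131
tool shift cm [-0.32 -3.65  0.48] turn 0.06 tilt z [ 0.006   0.0125 -0.9999]
[ 0.06685061 -0.11943891 -0.00127419]
```

```bash
python3 -m pendant '0 -0.6 0.2 0; 0 -0.6 0 0; 0 -0.6 0 0; 0 0 0 0'
python3 - <<'E'
from h import *
to(.6078,-.1488,-.003,101.8);p=r.get_obs()['tcp_pos'][:2]-[.5836,-.1538];print('stand',p@[-.979,-.204],p@[.204,-.979])
E
```

```text
clock: 10.8
tcp_pos: [0.6232, -0.1417, -0.0005]
orientation: [-1.976, -2.437, -0.021]
contact_force: [-0.6, 0.6, -4.6]
grip_width: 0.0132
clock 10.8 pos [ 6.232e-01 -1.417e-01 -5.000e-04] ang 101.91 F [-0.6  0.6 -4.6] w 0.0132
tool shift cm [-0.38 -1.65  0.23] turn 0.11 tilt z [ 0.0052  0.0126 -0.9999]
stand -0.04118862586280744 -0.003741251465774299
```

```bash
python3 -m pendant '-0.05 -0.4 0.1 0.1; 0 -0.4 0 0; 0 0 0 0'
python3 - <<'E'
from h import *
to(.6078,-.1488,-.003,101.8);p=r.get_obs()['tcp_pos'][:2]-[.5836,-.1538];print('stand',p@[-.979,-.204],p@[.204,-.979])
f=snap('side','s16');crop(f,220,40,380,200,5,'s16c')
E
```

```text
clock: 11.05
tcp_pos: [0.6147, -0.1444, -0.0012]
orientation: [-1.98, -2.435, -0.021]
contact_force: [1.0, 0.1, -4.6]
grip_width: 0.0134
clock 11.05 pos [ 0.6147 -0.1444 -0.0012] ang 101.76 F [ 1.   0.1 -4.6] w 0.0134
tool shift cm [-0.29 -0.76  0.17] turn -0.04 tilt z [ 0.0062  0.0125 -0.9999]
stand -0.032317612765164684 -0.0028565337785684385
```

View pics/s16c.png

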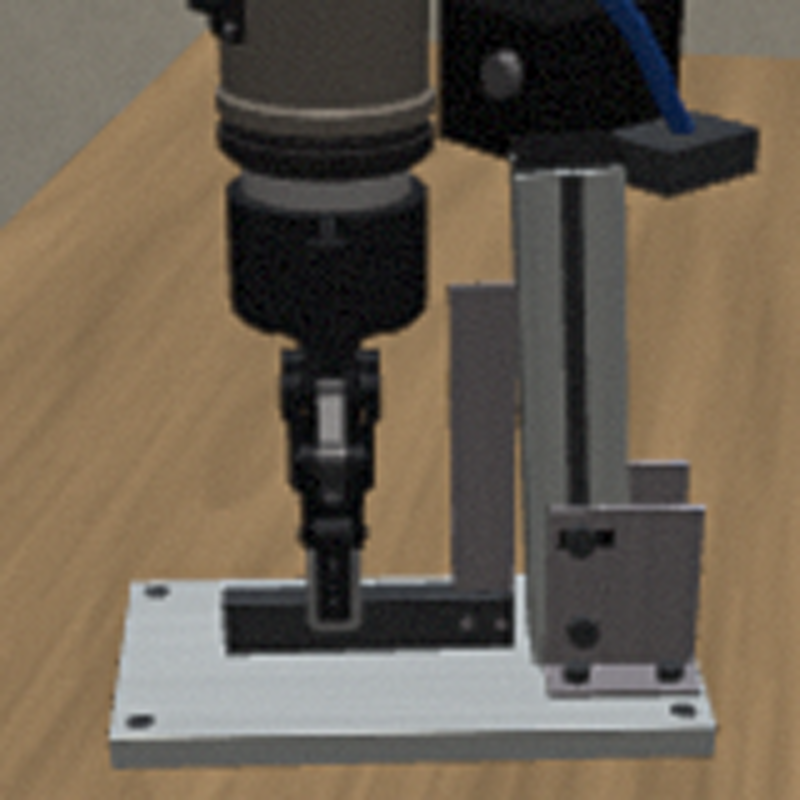

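```bash
python3 -m pendant '0 -0.4 0.1 0; 0 -0.3 0.1 0; 0 0 0 0'
python3 - <<'E'
from h import *
to(.6078,-.1488,-.003,101.8);p=r.get_obs()['tcp_pos'][:2]-[.5836,-.1538];print('stand',p@[-.979,-.204],p@[.204,-.979])
E
```

```text
clock: 11.35
tcp_pos: [0.6091, -0.1457, -0.0027]
orientation: [-1.981, -2.437, -0.024]
contact_force: [0.8, -0.0, -4.0]
grip_width: 0.0132
clock 11.35 pos [ 0.6091 -0.1457 -0.0027] ang 101.8 F [ 0.8 -0.  -4. ] w 0.0132
tool shift cm [-0.27 -0.19  0.03] turn -0.0 tilt z [ 0.0091  0.0124 -0.9999]
stand -0.026600173748703854 -0.002692127083755046
```

```bash
python3 -m pendant '0 -0.1 0.2 0; 0 -0.1 0.2 0'
python3 - <<'E'
from h import *
to(.6078,-.1488,-.003,101.8);p=r.get_obs()['tcp_pos'][:2]-[.5836,-.1538];print('stand',p@[-.979,-.204],p@[.204,-.979])
f=snap('side','s17');crop(f,220,40,380,200,5,'s17c')
E
```

```text
clock: 11.52
tcp_pos: [0.609, -0.1459, -0.0045]
orientation: [1.98, 2.437, 0.028]
contact_force: [-6.6, 3.5, 24.4]
grip_width: 0.013
clock 11.52 pos [ 0.609  -0.1459 -0.0045] ang 101.81 F [-6.6  3.5 24.4] w 0.013
tool shift cm [-0.26 -0.17 -0.15] turn 0.01 tilt z [ 0.0124  0.0127 -0.9998]
stand -0.026463588261014463 -0.0026010836865673266
```

View pics/s17c.png

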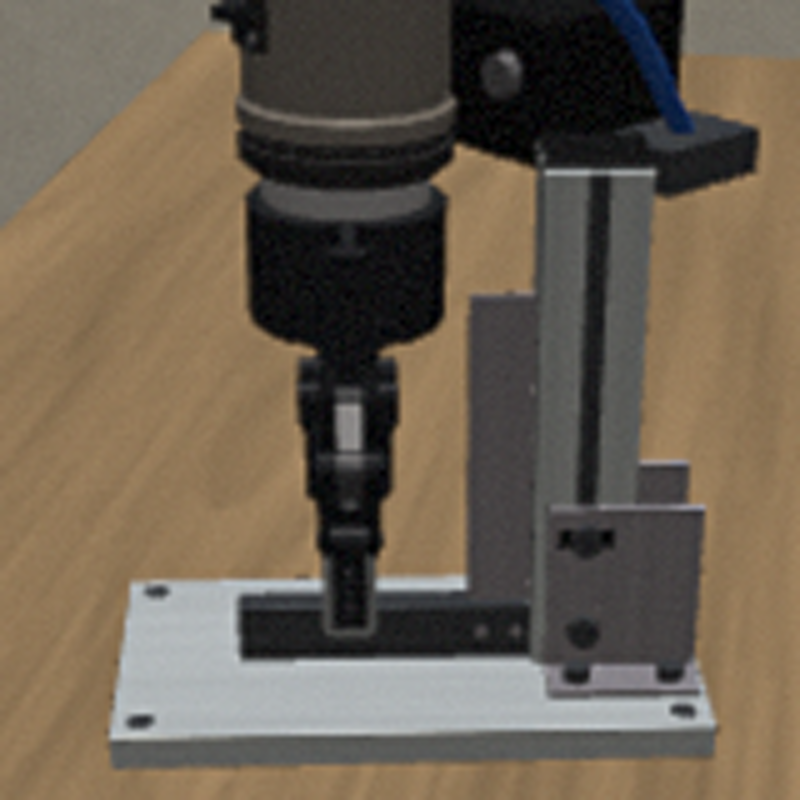

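```bash
python3 -m pendant '0 -0.3 0.1 0; 0 -0.3 0.1 0'
python3 - <<'E'
from h import *
to(.6078,-.1488,-.003,101.8);p=r.get_obs()['tcp_pos'][:2]-[.5836,-.1538];print('stand',p@[-.979,-.204],p@[.204,-.979])
E
python3 -m pendant '0 -0.3 0.1 0; 0 -0.3 0.1 0'
python3 - <<'E'
from h import *
to(.6078,-.1488,-.003,101.8);p=r.get_obs()['tcp_pos'][:2]-[.5836,-.1538];print('stand',p@[-.979,-.204],p@[.204,-.979])
E
```

```text
clock: 11.73
tcp_pos: [0.6093, -0.1457, -0.0039]
orientation: [1.973, 2.431, 0.04]
contact_force: [7.3, 1.1, -4.5]
grip_width: 0.0136
clock 11.73 pos [ 0.6093 -0.1457 -0.0039] ang 101.9 F [ 7.3  1.1 -4.5] w 0.0136
tool shift cm [-0.27 -0.21 -0.1 ] turn 0.1 tilt z [ 0.0242  0.013  -0.9996]
stand -0.026823161011099814 -0.002668791493692718
clock: 11.9
tcp_pos: [0.6097, -0.1456, -0.004]
orientation: [1.964, 2.426, 0.051]
contact_force: [5.2, 1.6, -2.1]
grip_width: 0.0131
clock 11.9 pos [ 0.6097 -0.1456 -0.004 ] ang 102.01 F [ 5.2  1.6 -2.1] w 0.0131
tool shift cm [-0.27 -0.25 -0.11] turn 0.21 tilt z [ 0.0359  0.0132 -0.9993]
stand -0.027230683880831382 -0.0026769599998025875
```

```bash
python3 -m pendant '0 -0.1 0.2 0; 0 -0.1 0.2 0'
python3 - <<'E'
from h import *
to(.6078,-.1488,-.003,101.8);p=r.get_obs()['tcp_pos'][:2]-[.5836,-.1538];print('stand',p@[-.979,-.204],p@[.204,-.979]);print(r.get_obs()['moment'])
f=snap('side','s18');crop(f,240,80,360,200,6,'s18c')
E
```

```text
clock: 12.07
tcp_pos: [0.61, -0.1455, -0.0044]
orientation: [1.962, 2.425, 0.055]
contact_force: [-5.1, 2.7, 20.3]
grip_width: 0.013
clock 12.07 pos [ 0.61   -0.1455 -0.0044] ang 102.05 F [-5.1  2.7 20.3] w 0.013
tool shift cm [-0.27 -0.28 -0.16] turn 0.25 tilt z [ 0.0395  0.0137 -0.9991]
stand -0.02755999976489416 -0.0026995723611260044
[ 0.48803243  1.38102695 -0.01581906]
```

View pics/s18c.png

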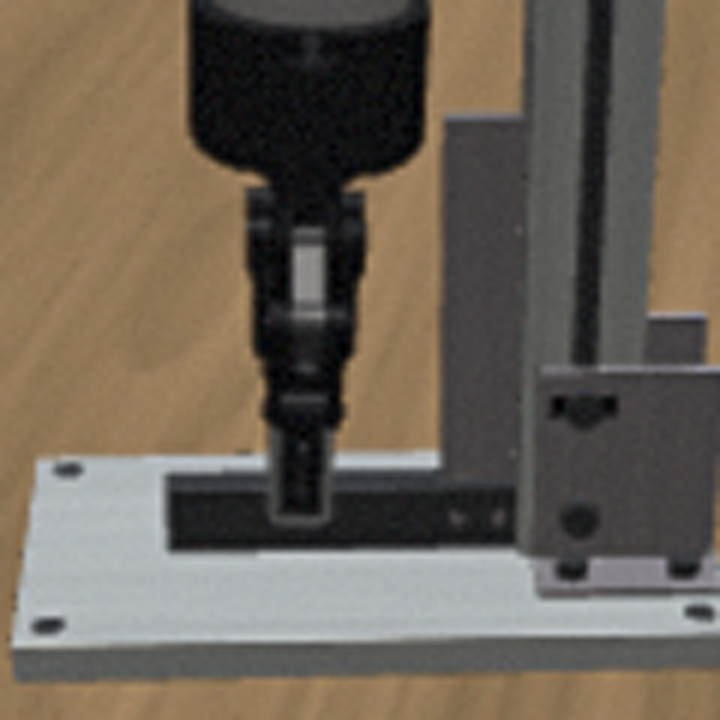

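```bash
cat >> h.py <<'E'
C=np.array([.5836,-.1538]);EX=np.array([-.97895,-.2041]);EX/=np.linalg.norm(EX);EY=np.array([-EX[1],EX[0]])
def W(x,y,z): return np.r_[C+EX*x+EY*y,z]
def SP(p): return (round(float((p[:2]-C)@EX),4),round(float((p[:2]-C)@EY),4))
E
python3 - <<'E'
from h import *
f=snap('side','s19')
crop(f,255,60,375,200,5,'s19c')
L=lambda P:((proj(f,P)-[255,60]+.4)*5).round(1)
for z in(.22,.19,.165,.09,.06,.02):print(z,'post near edge up',L(W(.05,-.02,z)),'back',L(W(.09,-.02,z)),'blade front', L(W(.024,-.002,z)),'near stock bottom')
for x in(-.07,-.02,.05):print(x,L(W(x,-.008,.015)),L(W(x,-.008,.039)))
E
```

```text
0.22 post near edge up [374.4  63.7] back [484.7  62.9] blade front [299.5  50.1] near stock bottom
0.19 post near edge up [372.  147.1] back [480.  146.1] blade front [298.6 132.5] near stock bottom
0.165 post near edge up [370. 214.] back [476.2 212.9] blade front [297.9 198.6] near stock bottom
0.09 post near edge up [364.5 401.5] back [465.6 400.1] blade front [296.  384.1] near stock bottom
0.06 post near edge up [362.4 471.5] back [461.6 469.9] blade front [295.3 453.4] near stock bottom
0.02 post near edge up [359.8 560.8] back [456.5 559. ] blade front [294.3 541.8] near stock bottom
-0.07 [ 68.7 563.3] [ 65.8 510.7]
-0.02 [189.4 561.1] [188.3 508.6]
0.05 [357.2 558.1] [358.7 505.8]
```

View pics/s19c.png

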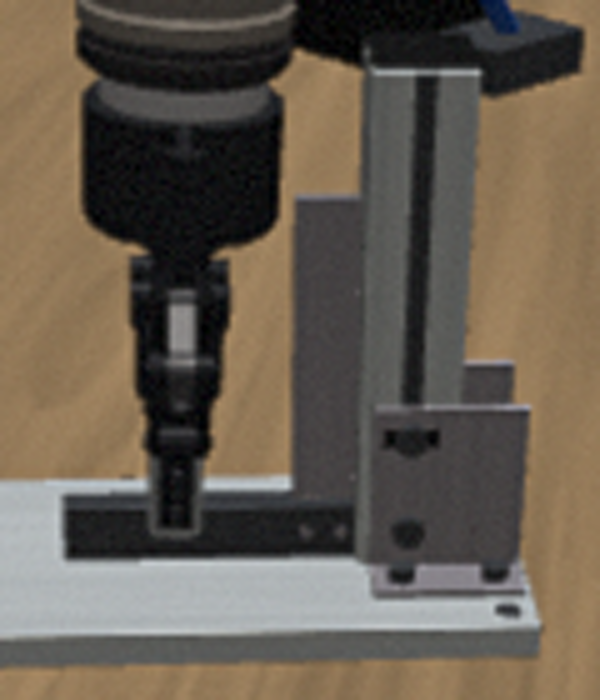

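```bash
python3 -m pendant '0 -0.5 0.3 0'
python3 - <<'E'
from h import *
to(.6078,-.1488,-.003,101.8);s=r.get_obs();print(SP(s['tcp_pos']),s['contact_force']@np.r_[-EX,0],s['moment'])
f=snap('side','s20');to(.6078,-.1488,-.003,101.8)
E
```

```text
clock: 12.25
tcp_pos: [0.6102, -0.1456, -0.0044]
orientation: [1.957, 2.42, 0.065]
contact_force: [9.6, 4.9, 13.2]
grip_width: 0.0132
clock 12.25 pos [ 0.6102 -0.1456 -0.0044] ang 102.09 F [ 9.6  4.9 13.2] w 0.0132
tool shift cm [-0.26 -0.3  -0.15] turn 0.29 tilt z [ 0.0485  0.0141 -0.9987]
(-0.0277, -0.0026) 10.416406231502533 [ 1.03454147 -1.68369521 -0.03518358]
clock 12.3 pos [ 0.6103 -0.1456 -0.0044] ang 102.09 F [ 5.9  3.5 11.1] w 0.0133
tool shift cm [-0.26 -0.3  -0.15] turn 0.29 tilt z [ 0.0497  0.0141 -0.9987]
```

```bash
cat > m.py <<'E'
from h import *
def edge(g,P,Q,half=4,sgn=0):
    # sample profiles perpendicular to predicted line P-Q, return subpixel offsets fit
    n=25;d=(Q-P)/np.linalg.norm(Q-P);nn=np.array([-d[1],d[0]]);offs=np.arange(-half,half+.01,.25);ts=[];es=[]
    for t in np.linspace(0.05,.95,n):
        c=P+(Q-P)*t;pts=(c+offs[:,None]*nn).astype(np.float32)
        v=cv2.remap(g,pts[:,0].copy(),pts[:,1].copy(),cv2.INTER_LINEAR).ravel()
        gr=np.abs(np.gradient(cv2.GaussianBlur(v[:,None],(1,5),0).ravel()));k=gr**3;es.append((k*offs).sum()/k.sum());ts.append(t)
    ts=np.array(ts);es=np.array(es);p=np.polyfit(ts,es,1);ok=np.abs(es-np.polyval(p,ts))<.6
    p=np.polyfit(ts[ok],es[ok],1);L=np.linalg.norm(Q-P)
    return p[1]+p[0]*.5,p[0]/L,ok.sum()
def run(tag,px=.05):
    f=load(tag);g=cv2.cvtColor(np.array(f['color']),cv2.COLOR_RGB2GRAY).astype(np.float32)
    def e(name,A,B,h=4): print(tag,name,'off %.2f px slope %.4f n%d'%edge(g,proj(f,A),proj(f,B),h))
    e('post near edge',W(px,-.02,.21),W(px,-.02,.1))
    e('post back edge',W(px+.04,-.02,.21),W(px+.04,-.02,.095))
    e('blade front',W(px-.026,-.002,.16),W(px-.026,-.002,.05))
    e('stock bottom',W(px-.118,-.008,.015),W(px-.004,-.008,.015))
    e('stock heel bottom',W(px-.118,-.008,.015),W(px-.09,-.008,.015),3)
    e('plate top near',W(-.1,-.07,.015),W(.1,-.07,.015),3)
    e('cheek back',W(.117,-.025,.08),W(.117,-.025,.03),3)
E
python3 -c "
from m import *
run('s20');run('s17');print(SP(r.get_obs()['tcp_pos']))"
```

```text
s20 post near edge off 1.36 px slope -0.0467 n21
s20 post back edge off 0.59 px slope 0.0032 n25
s20 blade front off 0.98 px slope -0.0028 n24
s20 stock bottom off -0.50 px slope 0.0055 n25
s20 stock heel bottom off -0.61 px slope 0.0178 n25
s20 plate top near off -0.14 px slope 0.0004 n25
s20 cheek back off 1.02 px slope -0.0018 n25
s17 post near edge off 1.36 px slope -0.0472 n21
s17 post back edge off 0.83 px slope -0.0023 n25
s17 blade front off 1.00 px slope -0.0060 n25
s17 stock bottom off -0.55 px slope 0.0047 n25
s17 stock heel bottom off -0.67 px slope 0.0020 n25
s17 plate top near off -0.14 px slope 0.0008 n25
s17 cheek back off 1.01 px slope 0.0023 n25
(-0.0278, -0.0026)
```

```bash
python3 -m pendant '0 -0.4 0.4 0'
python3 - <<'E'
from m import *
to(.6078,-.1488,-.003,101.8)
snap('side','s21')
for i in range(3): r.grab_frame('side')
to(.6078,-.1488,-.003,101.8)
snap('side','s22')
run('s21');run('s22');print(SP(r.get_obs()['tcp_pos']))
E
```

```text
clock: 12.38
tcp_pos: [0.6106, -0.1456, -0.0045]
orientation: [1.952, 2.416, 0.073]
contact_force: [-8.2, 5.5, 37.5]
grip_width: 0.0131
clock 12.38 pos [ 0.6106 -0.1456 -0.0045] ang 102.14 F [-8.2  5.5 37.5] w 0.0131
tool shift cm [-0.25 -0.33 -0.17] turn 0.34 tilt z [ 0.0564  0.0147 -0.9983]
clock 12.58 pos [ 0.6106 -0.1456 -0.0044] ang 102.13 F [-1.3  4.  23.6] w 0.0135
tool shift cm [-0.25 -0.33 -0.16] turn 0.33 tilt z [ 0.0568  0.0146 -0.9983]
s21 post near edge off 1.34 px slope -0.0486 n21
s21 post back edge off 0.59 px slope 0.0021 n25
s21 blade front off 0.99 px slope -0.0035 n24
s21 stock bottom off -0.51 px slope 0.0049 n25
s21 stock heel bottom off -0.62 px slope 0.0194 n25
s21 plate top near off -0.13 px slope 0.0003 n25
s21 cheek back off 1.03 px slope -0.0004 n25
s22 post near edge off 1.33 px slope -0.0486 n21
s22 post back edge off 0.61 px slope 0.0029 n25
s22 blade front off 0.96 px slope -0.0030 n24
s22 stock bottom off -0.52 px slope 0.0043 n25
s22 stock heel bottom off -0.62 px slope 0.0190 n25
s22 plate top near off -0.13 px slope 0.0006 n25
s22 cheek back off 1.01 px slope 0.0013 n25
(-0.0281, -0.0025)
```

```bash
python3 -m pendant '0 -0.7 0.4 0'
python3 - <<'E'
from m import *
F=lambda s:(round(s['clock'],2),'into post',round(float(s['contact_force']@np.r_[-EX,0]),1),'up',round(float(s['contact_force'][2]),1),SP(s['tcp_pos']))
print(F(r.get_obs()))
snap('side','s23')
for i in range(8): r.grab_frame('top'); print(F(r.get_obs()))
f=snap('side','s24');run('s24');to(.6,-.14,0,101.8)
crop(f,255,60,375,200,5,'s24c')
f=snap('top','t24');crop(f,430,100,580,265,4.5,'t24c')
E
```

```text
clock: 12.72
tcp_pos: [0.6109, -0.1456, -0.0043]
orientation: [1.944, 2.41, 0.085]
contact_force: [10.6, 7.2, 15.3]
grip_width: 0.0132
(12.72, 'into post', 11.9, 'up', 15.3, (-0.0285, -0.0025))
(12.82, 'into post', 7.6, 'up', 17.2, (-0.0285, -0.0025))
(12.87, 'into post', 7.2, 'up', 16.1, (-0.0285, -0.0025))
(12.92, 'into post', 7.1, 'up', 17.0, (-0.0285, -0.0025))
(12.97, 'into post', 6.8, 'up', 16.9, (-0.0285, -0.0025))
(13.02, 'into post', 6.9, 'up', 17.2, (-0.0285, -0.0025))
(13.07, 'into post', 7.3, 'up', 18.1, (-0.0285, -0.0024))
(13.12, 'into post', 7.2, 'up', 17.2, (-0.0285, -0.0025))
(13.17, 'into post', 7.4, 'up', 17.4, (-0.0285, -0.0025))
s24 post near edge off 1.33 px slope -0.0482 n23
s24 post back edge off 0.72 px slope 0.0019 n25
s24 blade front off 0.94 px slope -0.0012 n23
s24 stock bottom off -0.51 px slope 0.0046 n25
s24 stock heel bottom off -0.62 px slope 0.0160 n25
s24 plate top near off -0.13 px slope 0.0004 n25
s24 cheek back off 1.01 px slope 0.0002 n25
clock 13.22 pos [ 0.611  -0.1456 -0.0044] ang 102.2 F [ 5.4  4.5 17.1] w 0.013
tool shift cm [ 0.78 -0.92 -0.5 ] turn 0.4 tilt z [ 0.069   0.0151 -0.9975]
```

View pics/s24c.png

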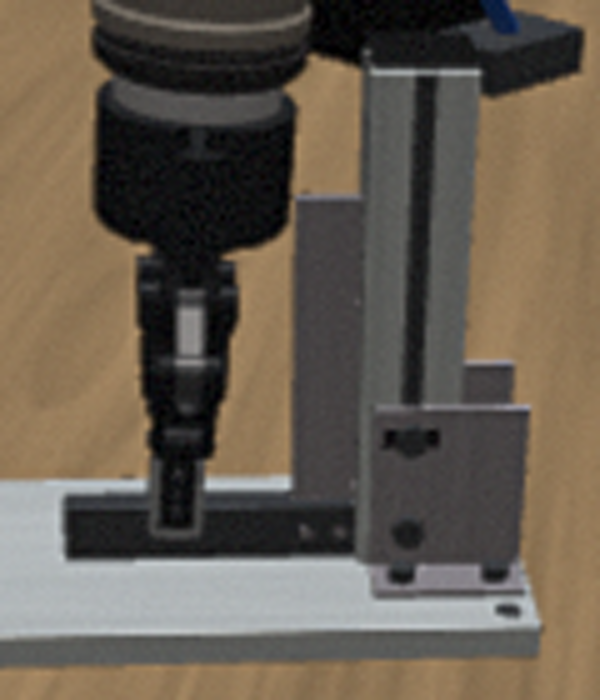

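View pics/t24c.png

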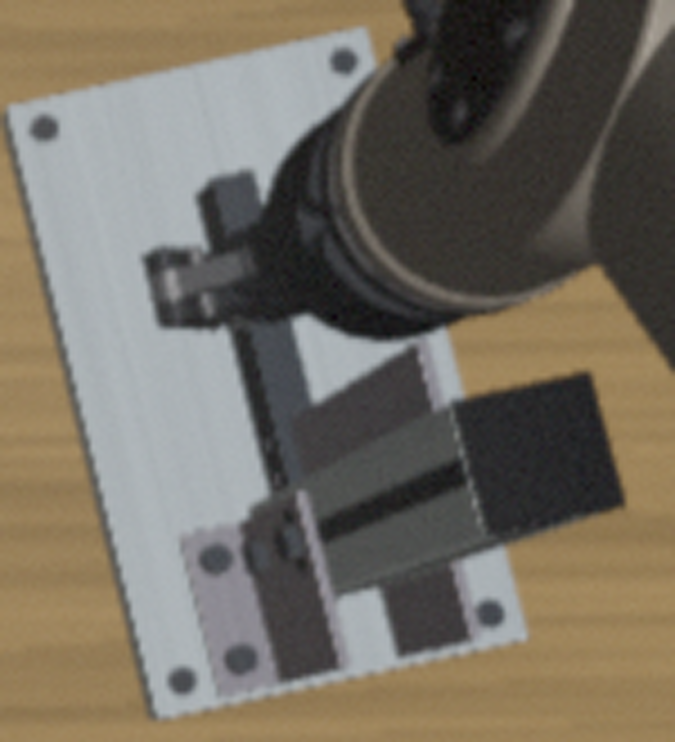

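Run:
```python
from h import *
f=load('t24');A=lambda x,y:(430+x/4.5-.4,100+y/4.5-.4)
S=lambda X:SP(X)
for p in [(207,192),(252,178),(244,330),(289,478),(292,320),(309,395)]: print('stock top',p,S(onz(f,*A(*p),.039)))
for p in [(417,347),(428,345),(442,402),(430,408)]: print('blade top',p,S(onz(f,*A(*p),.165)))
for p in [(453,404),(590,374),(625,505),(487,540)]: print('post top',p,S(onz(f,*A(*p),.22)))
L=lambda P:((proj(load('s24'),P)-[255,60]+.4)*5).round(1)
p=np.array([.611,-.1456,-.0044]);M=Ro.from_rotvec([1.944,2.41,.085]).as_matrix()
for h in (.073,.1,.13,.17):
  for ly in(-.038,-.0425): print('body front',h,ly,SP(p+M@[0,ly,-h]),(p+M@[0,ly,-h])[2].round(3),L(p+M@[0,ly,-h]))
```

```text
stock top (207, 192) (-0.0649, -0.0112)
stock top (252, 178) (-0.0664, 0.006)
stock top (244, 330) (-0.0118, -0.0106)
stock top (289, 478) (0.0448, -0.0081)
stock top (292, 320) (-0.0116, 0.0072)
stock top (309, 395) (0.0167, 0.0064)
blade top (417, 347) (0.0257, -0.0028)
blade top (428, 345) (0.0259, 0.0006)
blade top (442, 402) (0.044, 0.0003)
blade top (430, 408) (0.0451, -0.0037)
post top (453, 404) (0.0516, -0.0195)
post top (590, 374) (0.0516, 0.0198)
post top (625, 505) (0.0898, 0.0197)
post top (487, 540) (0.0912, -0.0201)
body front 0.073 -0.038 (0.0145, -0.0021) 0.066 [272.1 440.8]
body front 0.073 -0.0425 (0.019, -0.0021) 0.065 [283.2 441.3]
body front 0.1 -0.038 (0.0164, -0.0021) 0.093 [277.1 378.1]
body front 0.1 -0.0425 (0.0209, -0.002) 0.092 [288.4 378.6]
body front 0.13 -0.038 (0.0186, -0.0021) 0.123 [282.9 305.9]
body front 0.13 -0.0425 (0.023, -0.002) 0.122 [294.4 306.5]
body front 0.17 -0.038 (0.0214, -0.002) 0.163 [291.  205.1]
body front 0.17 -0.0425 (0.0259, -0.002) 0.162 [302.7 205.8]
```

```bash
python3 -m pendant '0 0.2 0.25 0.3;0 0.2 0.25 0.3'
python3 - <<'E'
from m import *
F=lambda s:(round(s['clock'],2),'into post',round(float(s['contact_force']@np.r_[-EX,0]),1),'up',round(float(s['contact_force'][2]),1),SP(s['tcp_pos']))
print(F(r.get_obs()));to(.6,-.14,0,101.8);f=snap('side','s25');run('s25')
E
```

```text
clock: 13.43
tcp_pos: [0.6131, -0.1454, -0.0044]
orientation: [1.96, 2.402, 0.082]
contact_force: [-14.1, 1.6, 28.6]
grip_width: 0.0133
(13.43, 'into post', -13.5, 'up', 28.6, (-0.0306, -0.0022))
clock 13.43 pos [ 0.6131 -0.1454 -0.0044] ang 101.59 F [-14.1   1.6  28.6] w 0.0133
tool shift cm [ 0.8  -1.15 -0.52] turn -0.21 tilt z [ 0.0645  0.0154 -0.9978]
s25 post near edge off 1.63 px slope -0.0359 n24
s25 post back edge off 0.71 px slope -0.0006 n25
s25 blade front off 2.01 px slope -0.0036 n24
s25 stock bottom off -0.56 px slope 0.0047 n25
s25 stock heel bottom off -0.68 px slope -0.0025 n25
s25 plate top near off -0.14 px slope 0.0008 n25
s25 cheek back off 1.01 px slope -0.0024 n25
```

```bash
python3 -m pendant '0 0.4 0.35 0;0 0.4 0.35 0;0 0.4 0.35 0'
python3 - <<'E'
from m import *
F=lambda s:(round(s['clock'],2),'into post',round(float(s['contact_force']@np.r_[-EX,0]),1),'up',round(float(s['contact_force'][2]),1),SP(s['tcp_pos']))
print(F(r.get_obs()));to(.6,-.14,0,101.8)
E
```

```text
clock: 13.73
tcp_pos: [0.6122, -0.1455, -0.0045]
orientation: [1.976, 2.416, 0.06]
contact_force: [-22.8, 3.2, 40.9]
grip_width: 0.0132
(13.73, 'into post', -21.6, 'up', 40.9, (-0.0297, -0.0023))
clock 13.73 pos [ 0.6122 -0.1455 -0.0045] ang 101.44 F [-22.8   3.2  40.9] w 0.0132
tool shift cm [ 0.78 -1.07 -0.49] turn -0.36 tilt z [ 0.0398  0.0171 -0.9991]
```

```bash
python3 -m pendant '0 0.4 0.35 -0.1;0 0.4 0.35 -0.1'
python3 - <<'E'
from m import *
F=lambda s:(round(s['clock'],2),'into post',round(float(s['contact_force']@np.r_[-EX,0]),1),'up',round(float(s['contact_force'][2]),1),SP(s['tcp_pos']))
print(F(r.get_obs()));to(.6,-.14,0,101.8);f=snap('side','s26');run('s26')
E
```

```text
clock: 13.9
tcp_pos: [0.6116, -0.1454, -0.0046]
orientation: [1.982, 2.428, 0.046]
contact_force: [-22.9, 2.7, 41.2]
grip_width: 0.0129
(13.9, 'into post', -21.9, 'up', 41.2, (-0.0291, -0.0025))
clock 13.9 pos [ 0.6116 -0.1454 -0.0046] ang 101.54 F [-22.9   2.7  41.2] w 0.0129
tool shift cm [ 0.77 -1.02 -0.47] turn -0.26 tilt z [ 0.024   0.0182 -0.9995]
s26 post near edge off 1.72 px slope -0.0310 n21
s26 post back edge off 0.69 px slope 0.0010 n25
s26 blade front off 2.05 px slope -0.0056 n25
s26 stock bottom off -0.57 px slope 0.0046 n25
s26 stock heel bottom off -0.70 px slope -0.0056 n25
s26 plate top near off -0.14 px slope 0.0006 n25
s26 cheek back off 1.00 px slope -0.0013 n25
```

```bash
python3 -m pendant '0 -0.15 0 -0.2;0 -0.15 0.1 0; 0 -0.3 0.2 0'
python3 - <<'E'
from m import *
F=lambda s:(round(s['clock'],2),'into post',round(float(s['contact_force']@np.r_[-EX,0]),1),'up',round(float(s['contact_force'][2]),1),SP(s['tcp_pos']))
print(F(r.get_obs()));to(.6,-.14,0,101.8);f=snap('side','s27');run('s27')
E
```

```text
clock: 14.2
tcp_pos: [0.6098, -0.1462, -0.0039]
orientation: [1.973, 2.426, 0.054]
contact_force: [8.2, 1.9, -1.7]
grip_width: 0.0132
(14.2, 'into post', 8.4, 'up', -1.7, (-0.0271, -0.0021))
clock 14.2 pos [ 0.6098 -0.1462 -0.0039] ang 101.77 F [ 8.2  1.9 -1.7] w 0.0132
tool shift cm [ 0.81 -0.81 -0.41] turn -0.03 tilt z [ 0.0326  0.018  -0.9993]
s27 post near edge off 1.37 px slope -0.0491 n21
s27 post back edge off 0.89 px slope -0.0025 n25
s27 blade front off 0.98 px slope -0.0031 n25
s27 stock bottom off -0.92 px slope -0.0012 n25
s27 stock heel bottom off -0.91 px slope 0.0112 n25
s27 plate top near off -0.14 px slope 0.0005 n25
s27 cheek back off 1.03 px slope 0.0008 n25
```

```bash
python3 -m pendant '0 -0.3 0.4 0; 0 -0.6 0.4 0'
python3 - <<'E'
from m import *
F=lambda s:(round(s['clock'],2),'into post',round(float(s['contact_force']@np.r_[-EX,0]),1),'up',round(float(s['contact_force'][2]),1),SP(s['tcp_pos']))
print(F(r.get_obs()))
for i in range(5): r.grab_frame('top'); print(F(r.get_obs()))
f=snap('side','s28');run('s28');to(.6,-.14,0,101.8)
crop(f,255,60,375,200,5,'s28c')
E
```

```text
clock: 14.42
tcp_pos: [0.6104, -0.1462, -0.0044]
orientation: [1.964, 2.418, 0.071]
contact_force: [7.1, 6.2, 22.8]
grip_width: 0.0131
(14.42, 'into post', 8.2, 'up', 22.8, (-0.0277, -0.002))
(14.47, 'into post', 3.8, 'up', 24.5, (-0.0278, -0.002))
(14.52, 'into post', 3.3, 'up', 23.6, (-0.0278, -0.002))
(14.57, 'into post', 2.6, 'up', 24.7, (-0.0278, -0.002))
(14.62, 'into post', 3.6, 'up', 24.1, (-0.0278, -0.002))
(14.67, 'into post', 3.5, 'up', 24.4, (-0.0278, -0.002))
s28 post near edge off 1.32 px slope -0.0499 n22
s28 post back edge off 0.83 px slope -0.0004 n25
s28 blade front off 1.01 px slope -0.0040 n24
s28 stock bottom off -0.65 px slope 0.0044 n25
s28 stock heel bottom off -0.79 px slope 0.0158 n25
s28 plate top near off -0.13 px slope 0.0005 n25
s28 cheek back off 1.01 px slope -0.0009 n25
clock 14.72 pos [ 0.6103 -0.1462 -0.0045] ang 101.87 F [ 0.9  4.1 23.7] w 0.0133
tool shift cm [ 0.82 -0.86 -0.48] turn 0.07 tilt z [ 0.0484  0.0191 -0.9986]
```

View pics/s28c.png

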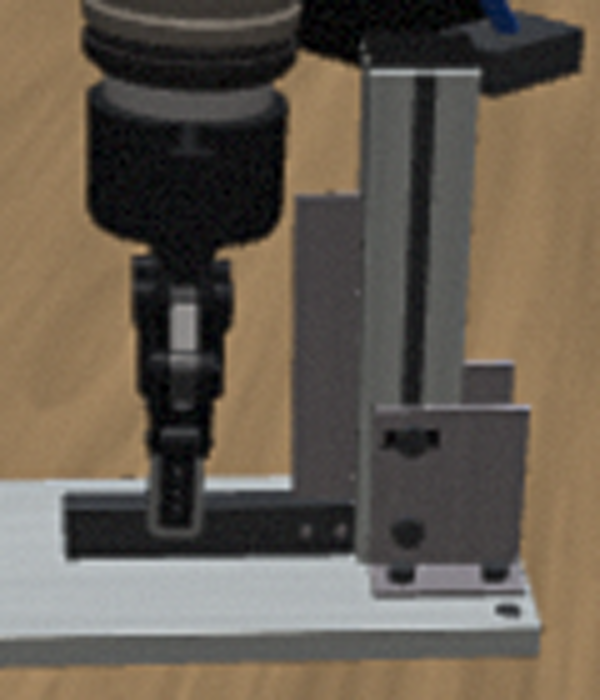

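```bash
python3 -m pendant '0 -0.9 0.45 0'
python3 - <<'E'
from m import *
F=lambda s:(round(s['clock'],2),'into post',round(float(s['contact_force']@np.r_[-EX,0]),1),'up',round(float(s['contact_force'][2]),1),SP(s['tcp_pos']))
print(F(r.get_obs()))
for i in range(5): r.grab_frame('top'); print(F(r.get_obs()))
f=snap('side','s29');run('s29');to(.6,-.14,0,101.8)
crop(f,255,60,375,200,5,'s29c')
E
```

```text
clock: 14.8
tcp_pos: [0.6109, -0.1462, -0.0044]
orientation: [1.953, 2.411, 0.086]
contact_force: [13.3, 7.3, 16.9]
grip_width: 0.013
(14.8, 'into post', 14.5, 'up', 16.9, (-0.0283, -0.0019))
(14.85, 'into post', 11.5, 'up', 16.9, (-0.0283, -0.0019))
(14.9, 'into post', 9.9, 'up', 19.6, (-0.0283, -0.0019))
(14.95, 'into post', 9.0, 'up', 19.6, (-0.0283, -0.0019))
(15.0, 'into post', 8.7, 'up', 19.2, (-0.0282, -0.0019))
(15.05, 'into post', 8.7, 'up', 20.5, (-0.0283, -0.002))
s29 post near edge off 1.28 px slope -0.0521 n19
s29 post back edge off 0.82 px slope -0.0019 n25
s29 blade front off 0.97 px slope -0.0034 n24
s29 stock bottom off -0.65 px slope 0.0041 n25
s29 stock heel bottom off -0.79 px slope 0.0143 n25
s29 plate top near off -0.14 px slope 0.0006 n25
s29 cheek back off 1.00 px slope -0.0005 n25
clock 15.1 pos [ 0.6109 -0.1461 -0.0044] ang 101.99 F [ 7.8  5.6 19.4] w 0.0133
tool shift cm [ 0.83 -0.9  -0.5 ] turn 0.19 tilt z [ 0.0643  0.0195 -0.9977]
```

View pics/s29c.png

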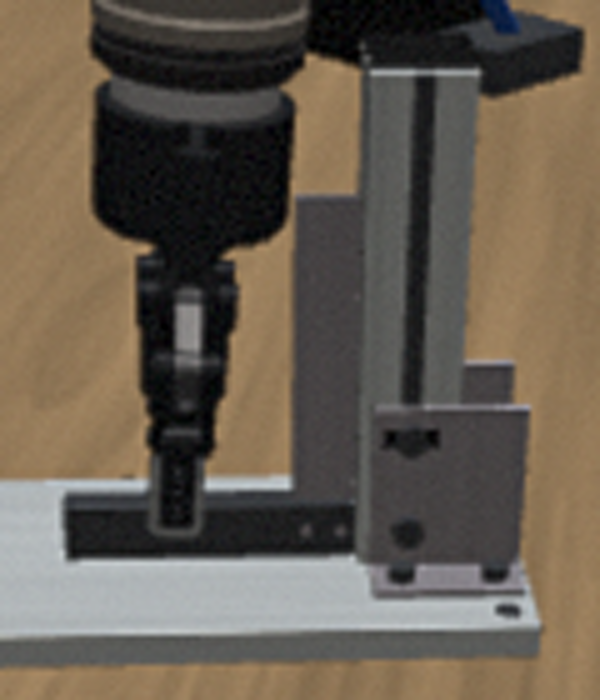

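Run:
```python
from h import *
s=r.get_obs();print(s['clock'],s['contact_force'],s['grip_width']);print(r.hand_in());s=r.get_obs();print(s['clock'],s['contact_force'])
```

```text
15.1 [ 7.78477458  5.59890761 19.35414412] 0.01328229050688807
the job is handed in; nothing more can be done
None
the job is handed in; nothing more can be done
```

I picked up the steel try square, stood it on the plate facing the middle of the post, and pressed it into the corner. I handed in at 15.1 s, still gripping at 90 N and pressing both ways.

**Last checks**
- **Push:** after settling, the wrist read about 9 N toward the post and about 19–20 N from the plate. The grip was still closed on the stock, at 13 mm width.
- **Upright and flat:** in the side view, the post and blade edges agreed to about 0.0015 rad and were within about 0.003 rad of the vertical edge on the cheeks. The stock's bottom edge kept the same slope when I pressed harder, which is what a flat stock would show.
- **Position:** an earlier top view put the square within about 2 mm of the post's middle and roughly 0.5–1° off in heading. After that I corrected the tool's heading to about 0.2° off.
- **Other objects:** I moved along clear paths. I did not check the reel, bottle, screwdriver or tray after placing.

**What disagreed or went less well**
- **Fingertip height:** the camera showed the fingertips about 25–30 mm above the reported tool point, so I judged grasp height from pictures and contact force.
- **Tool tilt:** repeated pushing tilted the tool, so I eased it back once and pressed again. It ended tilted about 0.064 rad, with the gripper body only 2–3 mm from the blade, and I can't rule out light contact.
- **Post swing:** the post appeared a few milliradians past the blade for a moment. The firmer last push brought the two back parallel.

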